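# Jack up the scraping plate and clear the bisque chips

## Robot

A 6-joint arm with a two-finger parallel gripper is mounted at the origin on the work surface. World frame = base frame: x ahead of the robot, y to its left, z up, the work surface at z = 0. Lengths are in m, angles in rad, forces in N, time in s.
With the tool pointing down it reaches from about 0.325 to 0.875 m from the base axis. Payload 4.4 kg.
Tool frame: the origin (TCP) lies on the centre line of the jaws, within the pads' length; the fingertips stand 22 mm ahead of it and the grasp point (between the pads) lies 3 mm ahead of it; z points along the fingers, y is the line along which they close (so a half turn about z gives the same grasp; the last joint's range is limited). The gripper opens to 85 mm and grips with 20 to 120 N. Pads are 22 mm wide; open, the fingers measure 114 mm over their backs; the gripper's body (76 mm by 85 mm) begins 54 mm behind the grasp point. The pads swing forward as they close: fully open they stand 13 mm farther back than shut.
Start: joints at [1.034, 0.207, 1.542, -0, 1.393, -0.15], TCP at [0.217, 0.533, 0.253] pointing down, gripper open.
Joint ranges: [-2.73, 2.73], [-0.86, 2.22], [0.23, 2.46], [-1.11, 4.25], [0.08, 2.63], [-2.82, 2.82]. Speed limits (rad/s): [2.79, 2.79, 3.14, 3.14, 3.14, 3.14].

## Interface

Orientations are given as a unit quaternion [x, y, z, w].
In Python, from workcell import r, read_camera gives the robot as it stands.
- The arm moves only by the tool arm_command, never from a script. Its argument "targets" is a list of rows, each an object of numbers: "claw": the finger opening in m, from 0 to 0.0854; "x", "y", "z": the shift along the tool's x, y, z in m; "twist": the turn about the tool's z in degrees. A call has 1 to 12 rows; each row is the pose to reach, as a shift and turn from the pose commanded when the call began, along the tool's axes at that moment; what a row does not reach only later rows make up. A row lasts 1/8 s, in which the tool goes at most 62.5 mm and 10.7 degrees, less where a joint would pass 70% of its speed; a pose out of reach is approached as far as the arm can. A call with a gripper value outside its range is refused whole. The fingers move at their own pace and stop on an object; the grip force is fixed at half the most. Time passes only in rows, so rows that repeat a pose let the fingers close. It gives the time, the measured TCP pose, the force, the opening and the grip force at its end, in the units of the state.
- r.sense(): the state, without advancing time (a new reading comes with each control period).
- read_camera(name): name is "scene" or "top" or "wrist"; returns a dict with "color" (480x640x3 uint8, red, green, blue), "fx", "fy", "cx", "cy" (pixels), "position" and "orientation" of the camera in the world; the wrist camera has in their place "mount" (4x4, takes a point from camera to tool coordinates, whose origin is the TCP and whose axes are the flange's). Camera axes: x right, y up, looking along -z (the intrinsics and any distortion apply to the point x, -y, -z); pixel columns grow to the right and rows downward; lengths in m; the calibration is good to about 2 mm. A picture is of the moment at which its call begins: read the wrist's pose just before it. There is no depth.
- r.job_done(): hands the job in; it is judged then, once.
The state is a dict: "t": time; "qpos": joint angles; "dq": joint speeds; "joint_torque": joint torques, N m; "ee_pos": TCP position; "tool_rot": TCP orientation; "wrist_force": force on the tool from outside, world axes, zero at the start; "wrist_torque": the same for the moment, N m; "gripper_width": finger opening in m; "grasp_force": force on a finger pad.
Only numpy, scipy, OpenCV 4.12 (cv2) and the standard library are available. Lean on these libraries where they do the work, as an engineer would, in place of code of your own. Each camera call takes 0.05 s, during which the arm holds its last target. There are 200 camera calls.

## Task

First jack the scraping plate fully up to its stop by turning the ring collar under its arm counter-clockwise seen from above, working the steel bar in the collar's holes, one hole after another, and never turning the collar with the fingers. Then, with the scraper and not with the fingers, push every bisque chip off the plate over its open edge into the hopper. Finish with the bar lying across both battens of its rest and the scraper standing on its board, leaving the bowl, the mug and the beaker where they are.

Things in the scene. Friction and masses are not known exactly. Their poses are not given: they have to be found in the camera images.
- jack: Green fixed bench jack, foot plate 200 (x) by 440 (y) by 12 mm. Origin on the table; z up, y from the post towards the hopper. Along its y: threaded post (radius 20 mm, top 132 mm above the table) at -185 mm, lifting plate from -110 to +90 mm, hopper from +93 to +193 mm.
- collar (a joint): Turn of the ring collar about the upright post, rad: grows counter-clockwise seen from above; runs up to 4.70, the stop, and starts somewhere between 0 and 2.1. Stiff (about 0.35 N m), stays where it is left. Each radian lifts the plate and the collar by 3.0 mm.
- lift (a joint): Height of the plate above its lowest place, m: 0.003 times the turn of the collar; 0.0141 is fully up at the stop, where the plate's top stands about 1 mm above the hopper lip. Lower down the lip stands in the way of the chips.
- ring: Steel ring collar on the post, 96 mm wide, 38 mm high. Origin on the post's axis at mid-height of the holes (50 mm above the table lowest, 64 mm up); z up. Six level radial holes at 0, 60 .. 300 degrees from its x axis, each under a dark groove in the top, 20 by 20 mm, mouths flared to 28 mm; mouth 48 mm, bottom 20 mm from the axis. The plate's arm lies above it on the plate's side; the jack's -y side is free for the bar.
- bar: Loose dark steel square bar, 180 by 12 by 12 mm, 0.15 kg. Origin at its centre, x along it; both ends alike. Lies level on the rest at the start, its axis 31 mm above the table.
- rest: Fixed wooden rest for the bar: plywood 125 (x) by 130 (y) by 6 mm with two flat-topped battens across it (each 18 by 130 mm, along its y, at x = -50 and +50 mm, tops 25 mm above the table). Origin on the table under its centre; the bar lies along its x.
- scraper: Loose scraper: steel foot 100 (x) by 50 (y) by 14 mm, and an upright wooden handle 80 (x) by 26 (y) mm from 14 to 60 mm above the underside. Origin: centre of the underside; z up. Take the handle across its 26 mm. 0.22 kg.
- board: Fixed plywood board for the scraper, 130 (x) by 90 (y) by 6 mm. Origin on the table under its centre; the scraper stands on its top with its x along the board's x.
- plate (a point): Centre of the top of the aluminium lifting plate; axes as the jack's. Plate 180 (x) by 200 (y) mm; rims 5 mm thick, 10 mm high along both x edges (inner width 170 mm); the y edges are open, the +y one towards the hopper. Top 84 mm above the table when lowest, 98 mm when up.
- hopper (a point): Centre of the hopper's inner floor, 30 mm above the table; axes as the jack's. Inside 180 (x) by 90 (y) mm, walls 5 mm. The lip next to the plate is 97 mm above the table, 103 to 108 mm from the plate's centre (3 mm gap); side walls 110 mm, far wall 115 mm above the table.
- chip1: Loose chip of pale fired clay, about 32 by 24 by 8 mm, lying on the plate, at least 75 mm clear of its edge near the post; origin: centre of the underside. Three to six chips are there.
- chip2: Loose chip of pale fired clay, about 32 by 24 by 8 mm, lying on the plate, at least 75 mm clear of its edge near the post; origin: centre of the underside. Three to six chips are there.
- chip3: Loose chip of pale fired clay, about 32 by 24 by 8 mm, lying on the plate, at least 75 mm clear of its edge near the post; origin: centre of the underside. Three to six chips are there.
- chip4: Loose chip of pale fired clay, about 32 by 24 by 8 mm, lying on the plate, at least 75 mm clear of its edge near the post; origin: centre of the underside. Three to six chips are there.
- chip5: Loose chip of pale fired clay, about 32 by 24 by 8 mm, lying on the plate, at least 75 mm clear of its edge near the post; origin: centre of the underside. Three to six chips are there.
- chip6: Loose chip of pale fired clay, about 32 by 24 by 8 mm, lying on the plate, at least 75 mm clear of its edge near the post; origin: centre of the underside. Three to six chips are there.
- bowl: Bystander: clay-coloured bowl 130 mm wide, 60 mm high. Leave alone.
- mug: Bystander: clay-coloured cylinder mug 84 mm wide, 100 mm high. Leave alone.
- beaker: Bystander: clear plastic beaker 60 mm wide, 70 mm high. Leave alone.
Things that resemble listed ones, but are neither listed nor needed, are in the scene too. What is shaped like the chip6 but black or green is not meant.

How it is judged:
By the outcome, as a careful person would: the job done as asked, in the order asked, and still so for the second after the job is handed in, with the robot touching nothing.
Of chip1, chip2, chip3, chip4, chip5, chip6 only 3 to 6 are there at a start; the rules pass over those that are not, and their reading is None.
At some moment in a run one of bar, scraper may be knocked a few centimetres aside while the robot is not near it.
Once in a run the grip may slacken for a moment while it holds something.
It also fails if it takes over 210 s, if anything falls off the work surface, if the arm or the gripper's body presses on something with over 40 N, if the wrist force passes 120 N, or if a joint passes its speed limit or range.

## Working session

There is one attempt and no reset: what is moved stays moved. The work goes in short steps, Python scripts to look and compute and a tool call to move; the robot and the scene stay as the last step left them, time stands still between calls to the robot, and variables do not carry over. Pictures are saved under pics/ and viewed, at most 14 in all, crops included, and the job is handed in when it is done.

Besides the shell and the picture viewer there is one more tool, called after "Emit:" in YAML: its name, and indented under it one key for each argument. arm_command: Moves the arm, as the interface text tells. Its arguments: {"type":"object","properties":{"targets":{"type":"array","items":{"type":"object","properties":{"claw":{"type":"number"},"x":{"type":"number"},"y":{"type":"number"},"z":{"type":"number"},"twist":{"type":"number"}}}}},"required":["targets"]}

```bash
ls; mkdir -p pics; cat > h.py <<'E'
import numpy as np, cv2
from scipy.spatial.transform import Rotation as R
from workcell import r, read_camera
def cam(n):
    s=r.sense(); c=read_camera(n)
    if 'mount' in c:
        T=np.eye(4);T[:3,:3]=R.from_quat(s['tool_rot']).as_matrix();T[:3,3]=s['ee_pos']
        M=T@np.array(c['mount']);c['P']=M[:3,3];c['Rm']=M[:3,:3]
    else:
        c['P']=np.array(c['position']);c['Rm']=R.from_quat(c['orientation']).as_matrix()
    return c
def ray(c,u,v):
    d=np.array([(u-c['cx'])/c['fx'],-(v-c['cy'])/c['fy'],-1.]);return c['Rm']@d
def onz(c,u,v,z):
    d=ray(c,u,v);return c['P']+d*(z-c['P'][2])/d[2]
def proj(c,p):
    q=c['Rm'].T@(np.array(p)-c['P']);return np.array([c['cx']-c['fx']*q[0]/q[2],c['cy']+c['fy']*q[1]/q[2]])
def tri(c1,p1,c2,p2):
    d1=ray(c1,*p1);d2=ray(c2,*p2);A=np.c_[d1,-d2];t=np.linalg.lstsq(A,c2['P']-c1['P'],rcond=None)[0]
    a=c1['P']+d1*t[0];b=c2['P']+d2*t[1];return (a+b)/2,np.linalg.norm(a-b)
def save(c,n): cv2.imwrite('pics/%s.png'%n,c['color'][:,:,::-1])
E
python3 - <<'E'
from h import *
s=r.sense();print({k:np.round(v,3) for k,v in s.items()})
import pickle
for n in('scene','top','wrist'):
    c=cam(n);save(c,n+'0');pickle.dump(c,open(n+'0.pkl','wb'));print(n,c['P'],c['Rm'].round(3).tolist(),c['fx'],c['cx'],c['cy'],[k for k in c])
E
```

```text
pics
{'t': np.float64(0.0), 'qpos': array([ 1.034,  0.207,  1.543,  0.   ,  1.393, -0.151]), 'dq': array([-0.001, -0.001, -0.001, -0.002, -0.001, -0.002]), 'joint_torque': array([-1.0000e-03, -3.8303e+01, -2.9160e+01, -0.0000e+00,  1.1000e-02,
        0.0000e+00]), 'ee_pos': array([0.217, 0.532, 0.252]), 'tool_rot': array([ 0.192,  0.981, -0.001, -0.   ]), 'wrist_force': array([-0.727, -0.833,  0.861]), 'wrist_torque': array([-0.028, -0.017, -0.002]), 'grasp_force': np.float64(0.0), 'gripper_width': np.float64(0.085)}
scene [ 1.1254148  -0.09333596  0.74036497] [[0.246, -0.732, 0.635], [0.969, 0.193, -0.154], [-0.01, 0.653, 0.757]] 479.9231441253029 312.43359568360756 237.63343848325306 ['color', 'fx', 'fy', 'cx', 'cy', 'position', 'orientation', 'P', 'Rm']
top [0.50478636 0.01356976 1.12312139] [[-0.001, 0.998, -0.061], [-1.0, -0.002, -0.019], [-0.019, 0.061, 0.998]] 467.1349826295801 320.39004864611246 240.050203934602 ['color', 'fx', 'fy', 'cx', 'cy', 'position', 'orientation', 'P', 'Rm']
wrist [0.14485858 0.56178343 0.37296504] [[0.378, -0.883, -0.279], [0.926, 0.359, 0.117], [-0.003, -0.303, 0.953]] 359.21436544271694 321.6478022479376 239.8863403946208 ['color', 'fx', 'fy', 'cx', 'cy', 'mount', 'P', 'Rm']
```

View pics/top0.png

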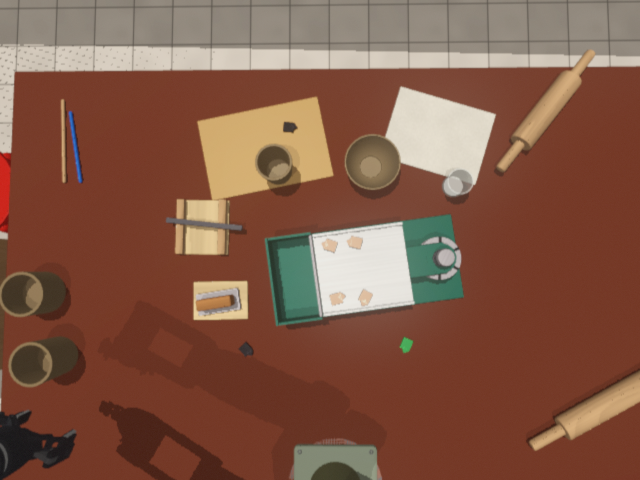

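View pics/scene0.png

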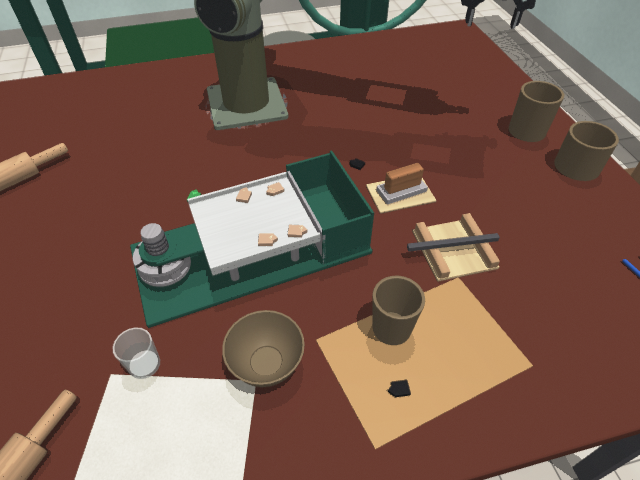

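Top view: bar at (204,225) on the rest, scraper (216,302), post (446,257), plate with four chips at (330,245), (355,242), (337,298), (365,297). Lookalikes for the bar: wooden stick (63,140), blue stick (75,145). For the chips: black pieces (289,127), (247,350) and a green piece (406,345), all off the plate. I choose the dark square bar across the battens and the four pale chips.

```bash
python3 - <<'E'
from h import *
import pickle
T=pickle.load(open('top0.pkl','rb'));S=pickle.load(open('scene0.pkl','rb'))
for n,a,b in [('bar L',(167,220),(410,247)),('bar R',(242,228),(497,238)),('post',(446,257),(152,231)),('scr handle',(213,303),(405,178)),('beaker top',(459,183),(135,340)),
 ('plate hop +x',(313,234),(322,260)),('plate hop -x',(321,316),None),('plate post +x',(403,223),(211,269)),('plate post -x',(413,306),(190,201))]:
    if b is None: continue
    p,e=tri(T,a,S,b);print(n,p.round(3),round(e,4))
for u in [(313,234),(321,316),(403,223),(413,306)]: print(onz(T,*u,.094).round(3))
im=T['color'][190:330,155:475,::-1];im=cv2.resize(im,None,fx=2.4,fy=2.4,interpolation=cv2.INTER_CUBIC);cv2.imwrite('pics/crop1.png',im)
E
```

```text
bar L [0.606 0.304 0.054] 0.1624
bar R [0.638 0.276 0.095] 0.1588
post [ 0.529 -0.232  0.131] 0.0021
scr handle [0.426 0.283 0.042] 0.0002
beaker top [ 0.698 -0.279  0.071] 0.0021
plate hop +x [0.586 0.053 0.029] 0.003
plate post +x [ 0.605 -0.147  0.092] 0.004
plate post -x [ 0.423 -0.168  0.084] 0.0034
[0.581 0.05  0.094]
[0.402 0.032 0.094]
[ 0.605 -0.149  0.094]
[ 0.423 -0.168  0.094]
```

View pics/crop1.png

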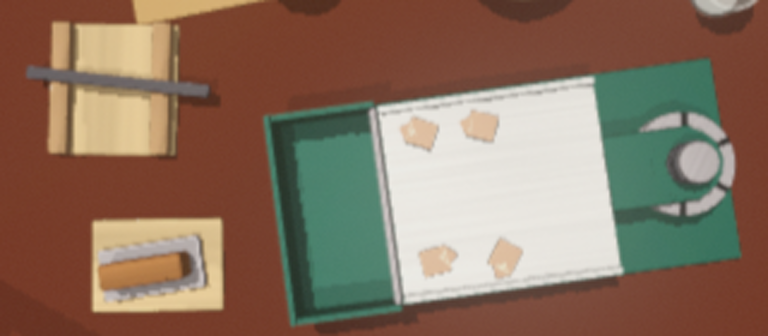

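```bash
cat >> h.py <<'E'
def delta(p,yaw=None,st=None):
    """tool-axis shift mm to world TCP p; twist deg so that tool y lies along world yaw (deg, mod 180)"""
    s=r.sense();M=R.from_quat(s['tool_rot']).as_matrix()
    d=M.T@(np.array(p)-s['ee_pos'])*1000
    tw=None
    if yaw is not None:
        cur=np.degrees(np.arctan2(M[1,1],M[0,1]));tw=-((yaw-cur+90)%180-90)
    return d.round(1),tw, 'q6 %.2f'%s['qpos'][5]
E
python3 - <<'E'
from h import *
import pickle
T=pickle.load(open('top0.pkl','rb'));S=pickle.load(open('scene0.pkl','rb'))
a,e=tri(T,(167,220),S,(497,238));b,f=tri(T,(242,228),S,(410,247));print(a,e,b,f)
d=b-a;ang=np.degrees(np.arctan2(d[1],d[0]));print(ang,np.linalg.norm(d))
c=(a+b)/2; print(c,delta([c[0],c[1],.2],ang+90))
E
```

```text
[0.62038517 0.39853709 0.0284292 ] 0.0007238182138438871 [0.60133786 0.22186103 0.03254024] 0.006099038932731206
-96.15324472771019 0.1777473793493526
[0.61086152 0.31019906 0.03048472] (array([-448.8,  -56.7,   52.3]), np.float64(73.99251203180533), 'q6 -0.15')
```

Emit:
arm_command:
  targets:
    - {"x": -0.06, "y": -0.007, "z": 0.006, "twist": 10}
    - {"x": -0.12, "y": -0.015, "z": 0.014, "twist": 20}
    - {"x": -0.18, "y": -0.022, "z": 0.02, "twist": 30}
    - {"x": -0.24, "y": -0.03, "z": 0.028, "twist": 40}
    - {"x": -0.3, "y": -0.038, "z": 0.035, "twist": 50}
    - {"x": -0.36, "y": -0.045, "z": 0.042, "twist": 60}
    - {"x": -0.42, "y": -0.053, "z": 0.05, "twist": 70}
    - {"x": -0.449, "y": -0.057, "z": 0.052, "twist": 74}
    - {"x": -0.449, "y": -0.057, "z": 0.052, "twist": 74}
    - {"x": -0.449, "y": -0.057, "z": 0.052, "twist": 74}

```text
$.targets[0]: bad value
```

```bash
python3 - <<'E'
from h import *
import pickle
print(r.sense()['ee_pos'])
c=cam('wrist');save(c,'w1');pickle.dump(c,open('w1.pkl','wb'))
E
```

```text
[0.21662496 0.53204393 0.25236832]
```

View pics/w1.png

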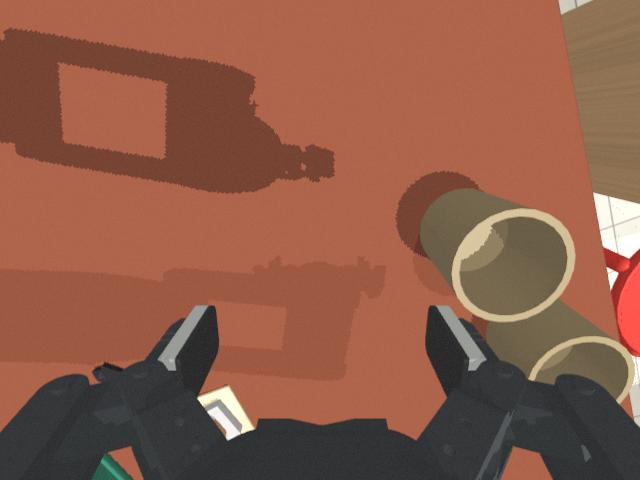

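The picture is from the start pose (the move was refused, claw missing): the spare mugs at (510,265) and (580,375), not the bar.

Emit:
arm_command:
  targets:
    - {"claw": 0.085, "x": -0.06, "y": -0.007, "z": 0.006, "twist": 10}
    - {"claw": 0.085, "x": -0.12, "y": -0.015, "z": 0.014, "twist": 20}
    - {"claw": 0.085, "x": -0.18, "y": -0.022, "z": 0.02, "twist": 30}
    - {"claw": 0.085, "x": -0.24, "y": -0.03, "z": 0.028, "twist": 40}
    - {"claw": 0.085, "x": -0.3, "y": -0.038, "z": 0.035, "twist": 50}
    - {"claw": 0.085, "x": -0.36, "y": -0.045, "z": 0.042, "twist": 60}
    - {"claw": 0.085, "x": -0.42, "y": -0.053, "z": 0.05, "twist": 70}
    - {"claw": 0.085, "x": -0.449, "y": -0.057, "z": 0.052, "twist": 74}
    - {"claw": 0.085, "x": -0.449, "y": -0.057, "z": 0.052, "twist": 74}
    - {"claw": 0.085, "x": -0.449, "y": -0.057, "z": 0.052, "twist": 74}

```text
t: 1.45
ee_pos: [0.6105, 0.3107, 0.2008]
tool_rot: [0.744, 0.668, -0.0, -0.001]
wrist_force: [-0.4, -0.4, 0.6]
gripper_width: 0.0847
grasp_force: 0.0
```

```bash
python3 - <<'E'
from h import *
import pickle
print(r.sense()['ee_pos'],r.sense()['qpos'])
c=cam('wrist');save(c,'w1');pickle.dump(c,open('w1.pkl','wb'))
print(proj(c,[.611,.310,.031]))
E
```

```text
[0.6104778  0.31067778 0.20084363] [3.44326299e-01 4.77592594e-01 1.29419033e+00 5.81226473e-04
 1.37109151e+00 4.50969242e-01]
[322.90477265 223.90097671]
```

View pics/w1.png

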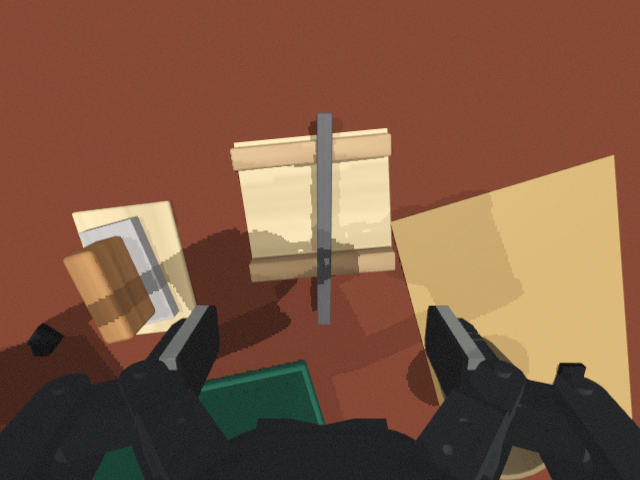

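Wrist view: bar ends at (324,113) and (324,324), lying across both battens, pads either side.

```bash
python3 - <<'E'
from h import *
import pickle
c=pickle.load(open('w1.pkl','rb'));T=pickle.load(open('top0.pkl','rb'))
g=c['color'][:,:,:].astype(int);hsv=cv2.cvtColor(c['color'],cv2.COLOR_RGB2HSV)
m=((hsv[...,1]<60)&(hsv[...,2]<140)).astype(np.uint8);m[330:]=0;m[:,:300]=0;m[:,350:]=0
y,x=np.nonzero(m);print(cv2.minAreaRect(np.c_[x,y].astype(np.float32)))
a=onz(c,324.5,113,.037);b=onz(c,324,325,.037);print(a,b,np.linalg.norm(a-b),np.degrees(np.arctan2(*(a-b)[1::-1])))
for p,q in [((324.5,113),(167,220)),((324,324),(242,228))]: print(tri(c,p,T,q))
m2=(a+b)/2;ang=np.degrees(np.arctan2(*(a-b)[1::-1]))
print(delta([m2[0],m2[1],.034],ang+90))
E
```

```text
((324.0, 218.0), (210.0, 14.0), 90.0)
[0.62146056 0.39676102 0.037     ] [0.60214749 0.21795193 0.037     ] 0.17984906310803972 83.83541241601749
(array([0.62076292, 0.39718029, 0.03062796]), np.float64(0.0015742569181740964))
(array([0.60115206, 0.21819336, 0.03533057]), np.float64(0.002053578687631548))
(array([ -3.6,   2.2, 167.1]), np.float64(0.08718984945664943), 'q6 0.45')
```

Emit:
arm_command:
  targets:
    - {"claw": 0.085, "x": -0.003, "y": 0.002, "z": 0.06, "twist": 0}
    - {"claw": 0.085, "x": -0.003, "y": 0.002, "z": 0.12, "twist": 0}
    - {"claw": 0.085, "x": -0.003, "y": 0.002, "z": 0.15, "twist": 0}
    - {"claw": 0.085, "x": -0.003, "y": 0.002, "z": 0.166, "twist": 0}
    - {"claw": 0.085, "x": -0.003, "y": 0.002, "z": 0.166, "twist": 0}
    - {"claw": 0.0, "x": -0.003, "y": 0.002, "z": 0.166, "twist": 0}
    - {"claw": 0.0, "x": -0.003, "y": 0.002, "z": 0.166, "twist": 0}
    - {"claw": 0.0, "x": -0.003, "y": 0.002, "z": 0.166, "twist": 0}
    - {"claw": 0.0, "x": -0.003, "y": 0.002, "z": 0.166, "twist": 0}
    - {"claw": 0.0, "x": -0.003, "y": 0.002, "z": 0.166, "twist": 0}
    - {"claw": 0.0, "x": -0.003, "y": 0.002, "z": 0.166, "twist": 0}

```text
t: 2.88
ee_pos: [0.6134, 0.3073, 0.036]
tool_rot: [0.744, 0.668, 0.0, 0.0]
wrist_force: [-1.3, 0.8, 3.7]
gripper_width: 0.0107
grasp_force: 59.2
```

Emit:
arm_command:
  targets:
    - {"claw": 0.0, "x": 0, "y": 0, "z": -0.06, "twist": 0}
    - {"claw": 0.0, "x": 0, "y": 0, "z": -0.12, "twist": 0}
    - {"claw": 0.0, "x": -0.03, "y": -0.001, "z": -0.15, "twist": 0}
    - {"claw": 0.0, "x": -0.09, "y": -0.004, "z": -0.15, "twist": 0}
    - {"claw": 0.0, "x": -0.15, "y": -0.006, "z": -0.15, "twist": 0}
    - {"claw": 0.0, "x": -0.21, "y": -0.008, "z": -0.15, "twist": 0}
    - {"claw": 0.0, "x": -0.27, "y": -0.011, "z": -0.15, "twist": 0}
    - {"claw": 0.0, "x": -0.33, "y": -0.013, "z": -0.15, "twist": 0}
    - {"claw": 0.0, "x": -0.39, "y": -0.016, "z": -0.15, "twist": 0}
    - {"claw": 0.0, "x": -0.45, "y": -0.018, "z": -0.15, "twist": 0}
    - {"claw": 0.0, "x": -0.51, "y": -0.02, "z": -0.15, "twist": 0}
    - {"claw": 0.0, "x": -0.57, "y": -0.023, "z": -0.15, "twist": 0}

```text
t: 4.38
ee_pos: [0.5279, -0.2586, 0.1844]
tool_rot: [0.744, 0.668, -0.0, -0.001]
wrist_force: [1.7, 0.2, -1.7]
gripper_width: 0.0107
grasp_force: 58.8
```

Emit:
arm_command:
  targets:
    - {"claw": 0.0, "x": -0.06, "y": -0.002, "z": 0, "twist": 0}
    - {"claw": 0.0, "x": -0.12, "y": -0.005, "z": 0, "twist": 0}
    - {"claw": 0.0, "x": -0.144, "y": -0.006, "z": 0, "twist": 0}
    - {"claw": 0.0, "x": -0.144, "y": -0.006, "z": 0, "twist": 0}
    - {"claw": 0.0, "x": -0.144, "y": -0.006, "z": 0, "twist": 0}

```text
t: 5.0
ee_pos: [0.5075, -0.3979, 0.1845]
tool_rot: [0.744, 0.668, 0.0, -0.001]
wrist_force: [0.4, 0.6, -1.2]
gripper_width: 0.011
grasp_force: 58.8
```

```bash
python3 - <<'E'
from h import *
import pickle
print(r.sense()['ee_pos'],r.sense()['qpos'])
c=cam('wrist');save(c,'w2');pickle.dump(c,open('w2.pkl','wb'))
print(proj(c,[.526,-.232,.132]))
E
```

```text
[ 0.50747758 -0.39792629  0.1844568 ] [-7.99425157e-01  4.11540554e-01  1.42335769e+00  8.34110654e-04
  1.30892460e+00 -6.93066909e-01]
[ 323.88189225 -116.95706473]
```

View pics/w2.png

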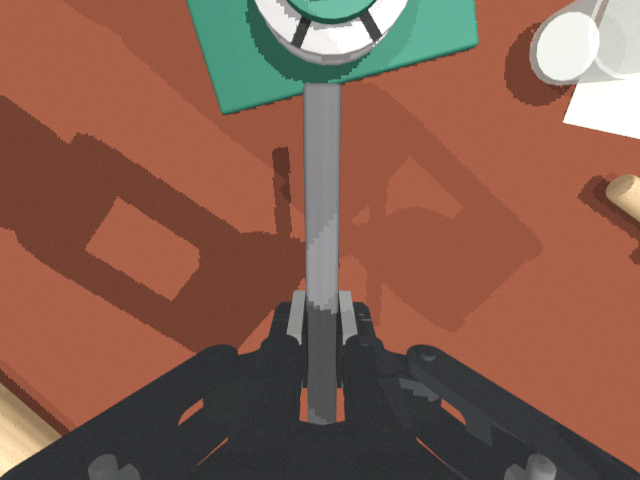

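The bar is held straight along the tool x; ring grooves at (302,33) and (371,25), post out of view above. I move ahead for a better view.

Emit:
arm_command:
  targets:
    - {"claw": 0.0, "x": 0.05, "y": 0, "z": -0.02, "twist": 0}
    - {"claw": 0.0, "x": 0.1, "y": 0, "z": -0.04, "twist": 0}
    - {"claw": 0.0, "x": 0.1, "y": 0, "z": -0.04, "twist": 0}
    - {"claw": 0.0, "x": 0.1, "y": 0, "z": -0.04, "twist": 0}

```text
t: 5.55
ee_pos: [0.5185, -0.299, 0.2254]
tool_rot: [0.743, 0.669, -0.0, 0.0]
wrist_force: [-0.3, -1.1, -2.1]
gripper_width: 0.0107
grasp_force: 58.9
```

```bash
python3 - <<'E'
from h import *
import pickle
c=cam('wrist');save(c,'w3');pickle.dump(c,open('w3.pkl','wb'));print(c['P'])
print(proj(c,[.526,-.232,.132]))
E
```

```text
[ 0.52665891 -0.22139322  0.34606309]
[322.63667385 144.49463509]
```

View pics/w3.png

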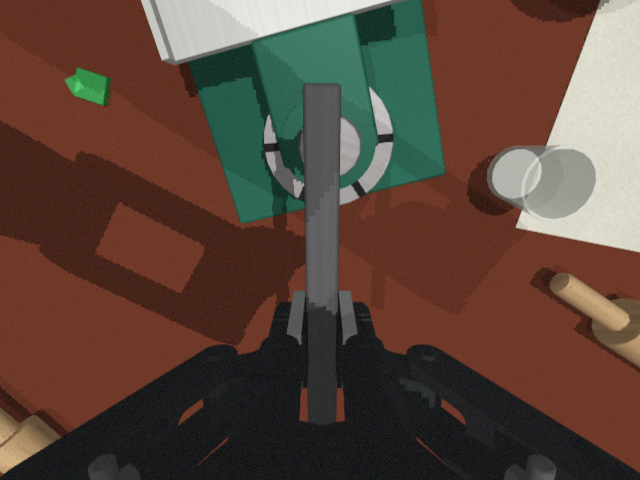

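Grooves at (270,147), (303,193), (361,187), (385,138); post around (330,147); beaker at (540,178), well clear. I fit the ring's outer edge and grooves.

```bash
cat > ring.py <<'E'
from h import *
from scipy.optimize import least_squares
def ringfit(c,zt,c0=None,dbg=0):
    hsv=cv2.cvtColor(c['color'],cv2.COLOR_RGB2HSV);g=c['color'].astype(int)
    P0=np.array([.526,-.232]) if c0 is None else np.array(c0)
    green=(hsv[...,1]>60)
    u,v=np.meshgrid(np.arange(640),np.arange(480))
    d=np.stack([(u-c['cx'])/c['fx'],-(v-c['cy'])/c['fy'],-np.ones(u.shape)],-1)@c['Rm'].T
    W=c['P']+d*((zt-c['P'][2])/d[...,2])[...,None]
    return hsv,W
def edge(c,zt,P0,angs,r0=.040,r1=.056):
    """outer edge: outermost low-saturation sample along each radial at plane zt"""
    hsv=cv2.cvtColor(c['color'],cv2.COLOR_RGB2HSV);pts=[]
    for a in angs:
        rr=np.arange(r0,r1,.0004);d=np.array([np.cos(a),np.sin(a)])
        uv=np.array([proj(c,[*(P0+x*d),zt]) for x in rr]).astype(np.float32)
        s=cv2.remap(hsv[...,1].astype(np.float32),uv[:,0].copy(),uv[:,1].copy(),cv2.INTER_LINEAR).ravel()
        if s[:10].max()<50:
            k=np.argmax(s>70)
            if k>0: pts.append(P0+rr[k]*d)
    return np.array(pts)
def prof(c,zt,P0,rad=(.038,.042,.045)):
    hsv=cv2.cvtColor(c['color'],cv2.COLOR_RGB2HSV);A=np.radians(np.arange(0,360,2));o=[]
    for x in rad:
        uv=np.array([proj(c,[P0[0]+x*np.cos(a),P0[1]+x*np.sin(a),zt]) for a in A]).astype(np.float32)
        o.append([cv2.remap(hsv[...,k].astype(np.float32),uv[:,0].copy(),uv[:,1].copy(),cv2.INTER_LINEAR).ravel() for k in(1,2)])
    return A,np.mean(o,0)
E
python3 - <<'E'
from ring import *
import pickle
c=pickle.load(open('w3.pkl','rb'))
for zt in (.069,.073,.077):
    P0=np.array([.526,-.232])
    for i in range(3):
        p=edge(c,zt,P0,np.radians(np.r_[160:245:3,285:385:3]))
        f=least_squares(lambda q:np.hypot(*(p-q[:2]).T)-q[2],[*P0,.048],loss='soft_l1',f_scale=.001);P0=f.x[:2]
    print(zt,f.x.round(4),len(p),np.abs(f.fun).mean())
A,(s,v)=prof(c,.073,P0)
print([(int(round(np.degrees(a))),int(x),int(y)) for a,x,y in zip(A,s,v) if x<60 and y<110])
# post top circle
hsv=cv2.cvtColor(c['color'],cv2.COLOR_RGB2HSV)
A=np.r_[-60:80:5];pp=[]
from h import *
for a in np.radians(A):
    for x in np.arange(.012,.027,.0004):
        uv=proj(c,[.526+x*np.cos(a),-.232+x*np.sin(a),.132]).round().astype(int)
        if hsv[uv[1],uv[0],1]>60: pp.append([.526+x*np.cos(a),-.232+x*np.sin(a)]);break
pp=np.array(pp);f=least_squares(lambda q:np.hypot(*(pp-q[:2]).T)-.02,[.526,-.232],loss='soft_l1',f_scale=.001);print('post',f.x,np.abs(f.fun).mean(),len(pp))
# jack direction from foot plate edges etc
for u in [(241,222),(444,174),(176,61),(300,27)]: print(u,onz(c,*u,.012).round(4),onz(c,*u,.09).round(4))
E
```

```text
0.069 [ 0.5299 -0.234   0.0485] 61 0.00021490213667392158
0.073 [ 0.5299 -0.2337  0.0478] 62 0.0002767109981691186
0.077 [ 0.5298 -0.2336  0.0471] 62 0.0002326570307921012
[(0, 23, 38), (2, 12, 103), (104, 53, 95), (106, 51, 93), (108, 55, 85), (176, 21, 33), (178, 33, 33), (180, 24, 32), (182, 17, 50), (202, 6, 97), (204, 9, 94), (206, 7, 95), (208, 8, 95), (210, 8, 94), (212, 8, 95), (214, 8, 95), (216, 9, 94), (218, 8, 95), (220, 10, 109), (236, 18, 46), (238, 14, 50), (240, 12, 63), (242, 8, 77), (244, 7, 84), (246, 7, 86), (248, 9, 87), (250, 6, 86), (252, 7, 85), (254, 6, 86), (256, 5, 92), (258, 6, 95), (260, 4, 100), (262, 4, 101), (264, 5, 100), (266, 6, 99), (268, 5, 99), (270, 6, 99), (272, 6, 96), (274, 7, 86), (276, 6, 109), (296, 17, 40), (298, 12, 35), (300, 11, 37), (302, 14, 91), (356, 32, 36), (358, 20, 37)]
post [ 0.52808211 -0.23281208] 0.0004128702532939824 25
(241, 222) [ 0.4401 -0.3013  0.012 ] [ 0.4603 -0.2827  0.09  ]
(444, 174) [ 0.6342 -0.2759  0.012 ] [ 0.6091 -0.2632  0.09  ]
(176, 61) [ 0.4099 -0.1572  0.012 ] [ 0.4372 -0.1722  0.09  ]
(300, 27) [ 0.5169 -0.1432  0.012 ] [ 0.5192 -0.1614  0.09  ]
```

```bash
cat > plan.py <<'E'
from h import *
C=np.array([.5295,-.2335])
def rows(L,C=C):
    """L of (R mm, world angle deg of bar from axis, tcp z mm) -> tool shifts"""
    s=r.sense();M=R.from_quat(s['tool_rot']).as_matrix();y0=np.degrees(np.arctan2(M[1,0],M[0,0]))
    for Rr,a,z in L:
        t=np.radians(a);p=np.array([C[0]+Rr/1e3*np.cos(t),C[1]+Rr/1e3*np.sin(t),z/1e3])
        d=M.T@(p-s['ee_pos']);tw=-((a-180-y0+180)%360-180)
        print(Rr,a,z,'x %.3f y %.3f z %.3f tw %.1f'%(*d,tw))
E
python3 - <<'E'
from plan import *
rows([(165,239,225),(165,239,150),(165,239,58)])
E
```

```text
165 239 225 x -0.083 y -0.065 z -0.000 tw 24.9
165 239 150 x -0.083 y -0.065 z 0.075 tw 24.9
165 239 58 x -0.083 y -0.065 z 0.167 tw 24.9
```

Emit:
arm_command:
  targets:
    - {"claw": 0.0, "x": -0.04, "y": -0.03, "z": 0, "twist": 10}
    - {"claw": 0.0, "x": -0.083, "y": -0.065, "z": 0, "twist": 20}
    - {"claw": 0.0, "x": -0.083, "y": -0.065, "z": 0.03, "twist": 25}
    - {"claw": 0.0, "x": -0.083, "y": -0.065, "z": 0.09, "twist": 25}
    - {"claw": 0.0, "x": -0.083, "y": -0.065, "z": 0.14, "twist": 25}
    - {"claw": 0.0, "x": -0.083, "y": -0.065, "z": 0.167, "twist": 25}
    - {"claw": 0.0, "x": -0.083, "y": -0.065, "z": 0.167, "twist": 25}
    - {"claw": 0.0, "x": -0.083, "y": -0.065, "z": 0.167, "twist": 25}

```text
t: 6.6
ee_pos: [0.445, -0.377, 0.0592]
tool_rot: [0.871, 0.491, 0.0, 0.001]
wrist_force: [-0.5, -1.1, -0.4]
gripper_width: 0.0106
grasp_force: 58.9
```

```bash
python3 - <<'E'
from plan import *
import pickle
c=cam('wrist');s=cam('scene');pickle.dump((c,s),open('w4.pkl','wb'))
a=c['color'][:300,140:500];b=cv2.resize(s['color'][170:320,90:290],None,fx=2,fy=2,interpolation=cv2.INTER_CUBIC)
cv2.imwrite('pics/w4.png',np.hstack([a,b])[:,:,::-1])
rows([(140,239,58),(116,239,58),(114,248,58),(114,257,58.5),(114,266,59),(114,275,59.5),(114,284,60),(114,293,60.5),(114,302,61),(114,306,61)])
E
```

```text
140 239 58 x 0.026 y -0.002 z 0.002 tw -0.2
116 239 58 x 0.050 y -0.002 z 0.002 tw -0.2
114 248 58 x 0.054 y 0.015 z 0.002 tw -9.2
114 257 58.5 x 0.058 y 0.033 z 0.002 tw -18.2
114 266 59 x 0.065 y 0.049 z 0.001 tw -27.2
114 275 59.5 x 0.074 y 0.064 z 0.001 tw -36.2
114 284 60 x 0.086 y 0.078 z 0.001 tw -45.2
114 293 60.5 x 0.100 y 0.090 z 0.000 tw -54.2
114 302 61 x 0.115 y 0.099 z -0.000 tw -63.2
114 306 61 x 0.122 y 0.102 z -0.000 tw -67.2
```

View pics/w4.png

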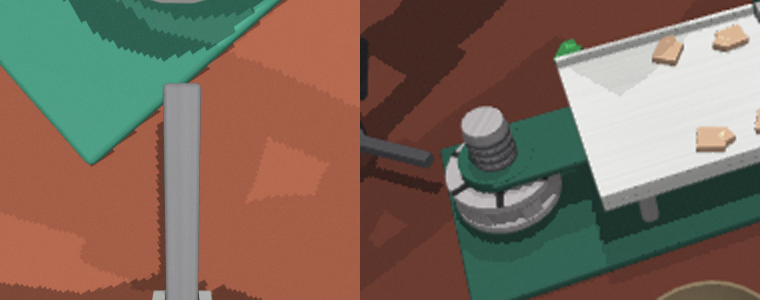

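Bar tip at (180,84) in the wrist crop, pointing at the groove beside the plate's arm in the scene crop (432,158). Insert gently.

Emit:
arm_command:
  targets:
    - {"claw": 0.0, "x": 0.015, "y": -0.002, "z": 0.001, "twist": 0}
    - {"claw": 0.0, "x": 0.03, "y": -0.002, "z": 0.001, "twist": 0}
    - {"claw": 0.0, "x": 0.04, "y": -0.002, "z": 0.001, "twist": 0}
    - {"claw": 0.0, "x": 0.05, "y": -0.002, "z": 0.001, "twist": 0}
    - {"claw": 0.0, "x": 0.05, "y": -0.002, "z": 0.001, "twist": 0}

```text
t: 7.32
ee_pos: [0.4693, -0.331, 0.0572]
tool_rot: [0.871, 0.492, -0.0, -0.0]
wrist_force: [-0.3, 0.1, -1.8]
gripper_width: 0.0107
grasp_force: 62.9
```

```bash
python3 - <<'E'
from plan import *
import pickle
s=cam('scene');b=cv2.resize(s['color'][170:320,90:290],None,fx=3,fy=3,interpolation=cv2.INTER_CUBIC)
cv2.imwrite('pics/s5.png',b[:,:,::-1])
rows([(114,239,58),(114,248,58),(114,257,58.5),(114,266,59),(114,275,59.5),(114,284,60),(114,293,60.5),(114,302,61),(114,306,61)])
E
```

```text
114 239 58 x 0.001 y 0.001 z -0.001 tw -0.1
114 248 58 x 0.003 y 0.019 z -0.001 tw -9.1
114 257 58.5 x 0.007 y 0.037 z -0.001 tw -18.1
114 266 59 x 0.014 y 0.053 z -0.002 tw -27.1
114 275 59.5 x 0.023 y 0.068 z -0.002 tw -36.1
114 284 60 x 0.035 y 0.082 z -0.003 tw -45.1
114 293 60.5 x 0.048 y 0.093 z -0.003 tw -54.1
114 302 61 x 0.064 y 0.103 z -0.004 tw -63.1
114 306 61 x 0.071 y 0.106 z -0.004 tw -67.1
```

View pics/s5.png

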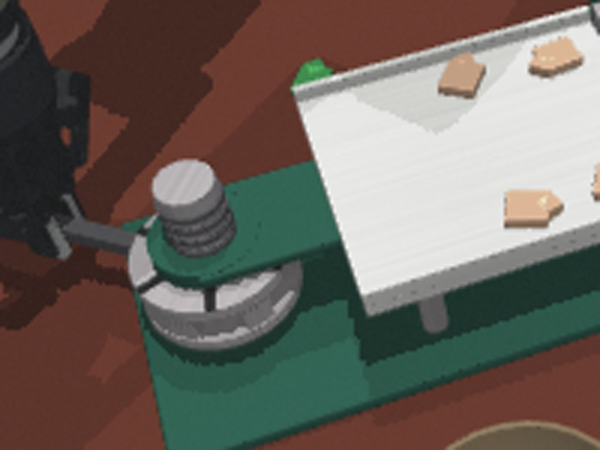

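The bar enters the ring at (130,238) with no contact force. Sweep.

Emit:
arm_command:
  targets:
    - {"claw": 0.0, "x": 0.003, "y": 0.019, "z": -0.001, "twist": -9}
    - {"claw": 0.0, "x": 0.007, "y": 0.037, "z": -0.001, "twist": -18}
    - {"claw": 0.0, "x": 0.014, "y": 0.053, "z": -0.002, "twist": -27}
    - {"claw": 0.0, "x": 0.023, "y": 0.068, "z": -0.002, "twist": -36}
    - {"claw": 0.0, "x": 0.035, "y": 0.082, "z": -0.003, "twist": -45}
    - {"claw": 0.0, "x": 0.048, "y": 0.093, "z": -0.003, "twist": -54}
    - {"claw": 0.0, "x": 0.064, "y": 0.103, "z": -0.004, "twist": -63}
    - {"claw": 0.0, "x": 0.071, "y": 0.106, "z": -0.004, "twist": -67}
    - {"claw": 0.0, "x": 0.071, "y": 0.106, "z": -0.004, "twist": -67}

```text
t: 8.5
ee_pos: [0.5932, -0.3291, 0.0604]
tool_rot: [0.454, 0.891, -0.004, -0.002]
wrist_force: [-6.8, -6.9, -0.8]
gripper_width: 0.0108
grasp_force: 63.7
```

```bash
cat > grooves.py <<'E'
from ring import *
import sys,pickle
def show(c,zt,lo,hi):
    A,(s,v)=prof(c,zt,np.array([.5295,-.2335]))
    d=np.degrees(A);g=(v<75)&(s<90)
    print([(int(round(a)),int(y)) for a,y,k in zip(d,v,g) if k and lo<=a<=hi])
E
python3 - <<'E'
from grooves import *
from plan import *
c=cam('wrist');t=cam('top')
show(c,.075,170,360);show(t,.075,170,360)
rows([(125,306,61),(165,306,61),(165,296,61),(165,286,61),(165,276,61),(165,266,61),(165,256,61),(165,246,61),(165,239,61)])
E
```

```text
[(170, 0), (172, 0), (174, 0), (176, 0), (178, 0), (180, 0), (182, 0), (184, 0), (186, 0), (188, 0), (190, 0), (192, 0), (194, 0), (196, 0), (198, 0), (200, 0), (202, 0), (204, 0), (206, 0), (208, 0), (210, 0), (212, 0), (214, 0), (216, 0), (218, 0), (220, 0), (222, 0), (224, 70), (226, 59), (228, 57), (230, 59), (232, 57), (286, 58), (288, 58), (290, 57), (292, 58), (346, 57), (348, 56), (350, 57)]
[(226, 70)]
125 306 61 x -0.010 y 0.005 z -0.001 tw -0.1
165 306 61 x -0.050 y 0.005 z -0.001 tw -0.1
165 296 61 x -0.048 y -0.024 z -0.000 tw 9.9
165 286 61 x -0.040 y -0.052 z -0.000 tw 19.9
165 276 61 x -0.028 y -0.078 z 0.000 tw 29.9
165 266 61 x -0.012 y -0.101 z 0.000 tw 39.9
165 256 61 x 0.009 y -0.122 z 0.000 tw 49.9
165 246 61 x 0.032 y -0.138 z 0.001 tw 59.9
165 239 61 x 0.050 y -0.147 z 0.001 tw 66.9
```

Emit:
arm_command:
  targets:
    - {"claw": 0.0, "x": -0.015, "y": 0.0, "z": 0, "twist": 2}
    - {"claw": 0.0, "x": -0.05, "y": 0.0, "z": 0, "twist": 2}
    - {"claw": 0.0, "x": -0.048, "y": -0.024, "z": 0, "twist": 10}
    - {"claw": 0.0, "x": -0.04, "y": -0.052, "z": 0, "twist": 20}
    - {"claw": 0.0, "x": -0.028, "y": -0.078, "z": 0, "twist": 30}
    - {"claw": 0.0, "x": -0.012, "y": -0.101, "z": 0, "twist": 40}
    - {"claw": 0.0, "x": 0.009, "y": -0.122, "z": 0, "twist": 50}
    - {"claw": 0.0, "x": 0.032, "y": -0.138, "z": 0, "twist": 60}
    - {"claw": 0.0, "x": 0.065, "y": -0.153, "z": 0, "twist": 70}
    - {"claw": 0.0, "x": 0.077, "y": -0.157, "z": 0, "twist": 77}
    - {"claw": 0.0, "x": 0.077, "y": -0.157, "z": 0, "twist": 77}

```text
t: 9.98
ee_pos: [0.4229, -0.3553, 0.0611]
tool_rot: [0.91, 0.414, -0.0, -0.0]
wrist_force: [-0.4, 0.3, -1.0]
gripper_width: 0.0106
grasp_force: 63.0
```

```bash
python3 - <<'E'
from grooves import *
from plan import *
c=cam('wrist');show(c,.0745,170,360)
save(c,'w6')
hsv=cv2.cvtColor(c['color'],cv2.COLOR_RGB2HSV)
for v in (95,150,200,250): 
    x=np.nonzero((hsv[v,270:370,1]<60))[0]+270;print(v,x.min() if len(x) else None,x.max() if len(x) else None)
rows([(140,229,61),(114,229,61),(114,239,61.5),(114,249,62),(114,259,62.5),(114,269,63),(114,279,63.5),(114,289,64),(114,299,64.5),(114,309,65),(114,313,65)])
E
```

```text
[(170, 0), (172, 0), (174, 0), (176, 0), (178, 0), (180, 0), (182, 0), (184, 0), (186, 0), (188, 0), (190, 0), (192, 0), (194, 0), (196, 0), (198, 0), (200, 0), (202, 0), (204, 0), (206, 0), (208, 0), (210, 0), (212, 0), (214, 0), (216, 0), (218, 0), (220, 0), (222, 0), (224, 0), (226, 0), (228, 0), (230, 0), (232, 0), (234, 0), (236, 0), (238, 0), (240, 0), (242, 0), (244, 0), (246, 0), (248, 0), (250, 0), (252, 0), (254, 0), (256, 0), (258, 0), (260, 0), (262, 0), (264, 0), (266, 0), (268, 0), (270, 0), (272, 0), (274, 0), (276, 0), (278, 0), (280, 0), (282, 0), (284, 0), (286, 0), (288, 0), (290, 0), (292, 0), (294, 0), (296, 0), (298, 0), (300, 0), (302, 0), (304, 0), (306, 0), (308, 0), (310, 0), (312, 0), (314, 0), (316, 0), (318, 0), (320, 0), (322, 0), (324, 0), (326, 0), (328, 0), (330, 0), (332, 0), (334, 0), (336, 0), (338, 0), (340, 0), (342, 0), (344, 0), (346, 0), (348, 0), (350, 0), (352, 0), (354, 0), (356, 0), (358, 0)]
95 303 354
150 304 339
200 305 338
250 305 338
140 229 61 x 0.022 y -0.001 z 0.000 tw -0.1
114 229 61 x 0.048 y -0.001 z 0.000 tw -0.1
114 239 61.5 x 0.050 y 0.019 z -0.000 tw -10.1
114 249 62 x 0.055 y 0.038 z -0.000 tw -20.1
114 259 62.5 x 0.063 y 0.056 z -0.001 tw -30.1
114 269 63 x 0.075 y 0.072 z -0.001 tw -40.1
114 279 63.5 x 0.089 y 0.086 z -0.002 tw -50.1
114 289 64 x 0.105 y 0.098 z -0.002 tw -60.1
114 299 64.5 x 0.123 y 0.106 z -0.003 tw -70.1
114 309 65 x 0.142 y 0.111 z -0.003 tw -80.1
114 313 65 x 0.150 y 0.112 z -0.003 tw -84.1
```

Emit:
arm_command:
  targets:
    - {"claw": 0.0, "x": 0.02, "y": -0.001, "z": 0, "twist": 0}
    - {"claw": 0.0, "x": 0.035, "y": -0.001, "z": 0, "twist": 0}
    - {"claw": 0.0, "x": 0.048, "y": -0.001, "z": 0, "twist": 0}
    - {"claw": 0.0, "x": 0.05, "y": 0.019, "z": 0, "twist": -10}
    - {"claw": 0.0, "x": 0.055, "y": 0.038, "z": 0, "twist": -20}
    - {"claw": 0.0, "x": 0.063, "y": 0.056, "z": -0.001, "twist": -30}
    - {"claw": 0.0, "x": 0.075, "y": 0.072, "z": -0.001, "twist": -40}
    - {"claw": 0.0, "x": 0.089, "y": 0.086, "z": -0.002, "twist": -50}
    - {"claw": 0.0, "x": 0.105, "y": 0.098, "z": -0.002, "twist": -60}
    - {"claw": 0.0, "x": 0.123, "y": 0.106, "z": -0.003, "twist": -70}
    - {"claw": 0.0, "x": 0.142, "y": 0.111, "z": -0.003, "twist": -80}
    - {"claw": 0.0, "x": 0.15, "y": 0.112, "z": -0.003, "twist": -84}

```text
t: 11.52
ee_pos: [0.6044, -0.3174, 0.0633]
tool_rot: [0.396, 0.918, -0.003, -0.003]
wrist_force: [-9.5, -6.8, 1.4]
gripper_width: 0.0105
grasp_force: 64.8
```

```bash
python3 - <<'E'
from grooves import *
from plan import *
c=cam('wrist');show(c,.078,222,360)
hsv=cv2.cvtColor(c['color'],cv2.COLOR_RGB2HSV)
rows([(125,311,65),(165,311,65),(165,303,65),(165,293,65),(165,283,65),(165,273,65),(165,263,65),(165,253,65),(165,243,65),(165,237,65)])
E
```

```text
[(222, 0), (224, 0), (226, 0), (228, 13), (234, 67), (236, 35), (238, 35), (240, 33), (242, 53), (296, 55), (298, 55), (300, 55), (354, 55), (356, 54), (358, 55)]
125 311 65 x -0.012 y -0.003 z -0.002 tw 2.4
165 311 65 x -0.052 y -0.005 z -0.002 tw 2.4
165 303 65 x -0.050 y -0.027 z -0.002 tw 10.4
165 293 65 x -0.042 y -0.055 z -0.001 tw 20.4
165 283 65 x -0.030 y -0.081 z -0.001 tw 30.4
165 273 65 x -0.013 y -0.105 z -0.001 tw 40.4
165 263 65 x 0.007 y -0.125 z -0.001 tw 50.4
165 253 65 x 0.031 y -0.141 z -0.000 tw 60.4
165 243 65 x 0.057 y -0.153 z -0.000 tw 70.4
165 237 65 x 0.074 y -0.158 z -0.000 tw 76.4
```

Emit:
arm_command:
  targets:
    - {"claw": 0.0, "x": -0.015, "y": -0.004, "z": 0, "twist": 2}
    - {"claw": 0.0, "x": -0.052, "y": -0.005, "z": -0.001, "twist": 2}
    - {"claw": 0.0, "x": -0.05, "y": -0.027, "z": -0.001, "twist": 10}
    - {"claw": 0.0, "x": -0.042, "y": -0.055, "z": -0.001, "twist": 20}
    - {"claw": 0.0, "x": -0.03, "y": -0.081, "z": -0.001, "twist": 30}
    - {"claw": 0.0, "x": -0.013, "y": -0.105, "z": -0.001, "twist": 40}
    - {"claw": 0.0, "x": 0.007, "y": -0.125, "z": -0.001, "twist": 50}
    - {"claw": 0.0, "x": 0.031, "y": -0.141, "z": -0.001, "twist": 60}
    - {"claw": 0.0, "x": 0.057, "y": -0.153, "z": -0.001, "twist": 70}
    - {"claw": 0.0, "x": 0.073, "y": -0.158, "z": -0.001, "twist": 76}
    - {"claw": 0.0, "x": 0.073, "y": -0.158, "z": -0.001, "twist": 76}

```text
t: 12.95
ee_pos: [0.4411, -0.3689, 0.0649]
tool_rot: [0.879, 0.477, -0.0, -0.001]
wrist_force: [1.2, 0.5, -1.6]
gripper_width: 0.0107
grasp_force: 63.0
```

```bash
python3 - <<'E'
from grooves import *
from plan import *
c=cam('wrist');save(c,'w7')
rows([(140,238,65),(114,238,65),(114,248,65),(114,258,65.5),(114,268,66),(114,278,66.5),(114,288,67),(114,298,67.5),(114,308,68),(114,313,68)])
E
```

```text
140 238 65 x 0.022 y 0.002 z 0.000 tw -1.0
114 238 65 x 0.048 y 0.001 z 0.000 tw -1.0
114 248 65 x 0.050 y 0.021 z 0.000 tw -11.0
114 258 65.5 x 0.056 y 0.040 z -0.000 tw -21.0
114 268 66 x 0.064 y 0.058 z -0.001 tw -31.0
114 278 66.5 x 0.076 y 0.074 z -0.001 tw -41.0
114 288 67 x 0.090 y 0.088 z -0.002 tw -51.0
114 298 67.5 x 0.107 y 0.099 z -0.002 tw -61.0
114 308 68 x 0.125 y 0.107 z -0.003 tw -71.0
114 313 68 x 0.134 y 0.110 z -0.003 tw -76.0
```

View pics/w7.png

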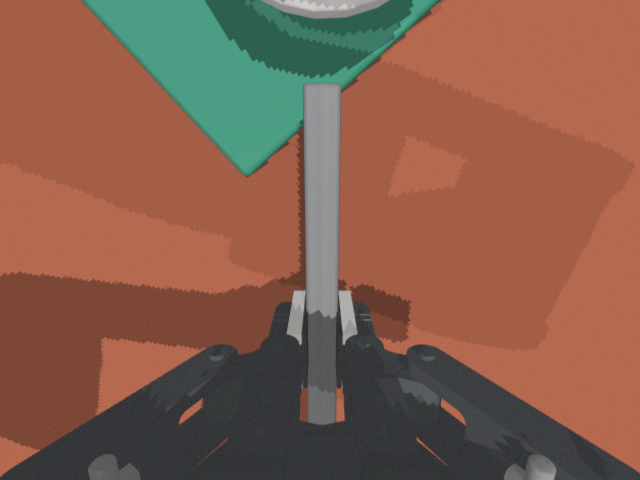

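The bar still sits straight in the grip, tip at (322,84) as before.

Emit:
arm_command:
  targets:
    - {"claw": 0.0, "x": 0.02, "y": 0.001, "z": 0, "twist": -1}
    - {"claw": 0.0, "x": 0.035, "y": 0.001, "z": 0, "twist": -1}
    - {"claw": 0.0, "x": 0.048, "y": 0.001, "z": 0, "twist": -1}
    - {"claw": 0.0, "x": 0.05, "y": 0.021, "z": 0, "twist": -11}
    - {"claw": 0.0, "x": 0.056, "y": 0.04, "z": 0, "twist": -21}
    - {"claw": 0.0, "x": 0.064, "y": 0.058, "z": -0.001, "twist": -31}
    - {"claw": 0.0, "x": 0.076, "y": 0.074, "z": -0.001, "twist": -41}
    - {"claw": 0.0, "x": 0.09, "y": 0.088, "z": -0.002, "twist": -51}
    - {"claw": 0.0, "x": 0.107, "y": 0.099, "z": -0.002, "twist": -61}
    - {"claw": 0.0, "x": 0.125, "y": 0.107, "z": -0.003, "twist": -71}
    - {"claw": 0.0, "x": 0.134, "y": 0.11, "z": -0.003, "twist": -76}
    - {"claw": 0.0, "x": 0.134, "y": 0.11, "z": -0.003, "twist": -76}

```text
t: 14.5
ee_pos: [0.6043, -0.3191, 0.0672]
tool_rot: [0.398, 0.917, -0.003, -0.003]
wrist_force: [-8.1, -5.6, -0.3]
gripper_width: 0.0106
grasp_force: 63.8
```

```bash
python3 - <<'E'
from grooves import *
from plan import *
c=cam('wrist');show(c,.081,222,360)
rows([(125,311,68),(165,311,68),(165,303,68),(165,293,68),(165,283,68),(165,273,68),(165,263,68),(165,253,68),(165,243,68),(165,240,68)])
E
```

```text
[(222, 0), (224, 0), (226, 0), (228, 0), (234, 37), (236, 33), (238, 35), (240, 36), (294, 53), (296, 55), (298, 55), (300, 53), (354, 55), (356, 54), (358, 55)]
125 311 68 x -0.011 y -0.001 z -0.001 tw 2.1
165 311 68 x -0.051 y -0.002 z -0.001 tw 2.1
165 303 68 x -0.049 y -0.025 z -0.001 tw 10.1
165 293 68 x -0.041 y -0.053 z -0.000 tw 20.1
165 283 68 x -0.029 y -0.079 z -0.000 tw 30.1
165 273 68 x -0.013 y -0.102 z -0.000 tw 40.1
165 263 68 x 0.008 y -0.123 z 0.000 tw 50.1
165 253 68 x 0.031 y -0.139 z 0.000 tw 60.1
165 243 68 x 0.057 y -0.151 z 0.001 tw 70.1
165 240 68 x 0.066 y -0.154 z 0.001 tw 73.1
```

Emit:
arm_command:
  targets:
    - {"claw": 0.0, "x": -0.015, "y": -0.002, "z": 0, "twist": 2}
    - {"claw": 0.0, "x": -0.051, "y": -0.002, "z": -0.001, "twist": 2}
    - {"claw": 0.0, "x": -0.049, "y": -0.025, "z": -0.001, "twist": 10}
    - {"claw": 0.0, "x": -0.041, "y": -0.053, "z": -0.001, "twist": 20}
    - {"claw": 0.0, "x": -0.029, "y": -0.079, "z": -0.001, "twist": 30}
    - {"claw": 0.0, "x": -0.013, "y": -0.102, "z": -0.001, "twist": 40}
    - {"claw": 0.0, "x": 0.008, "y": -0.123, "z": -0.001, "twist": 50}
    - {"claw": 0.0, "x": 0.031, "y": -0.139, "z": -0.001, "twist": 60}
    - {"claw": 0.0, "x": 0.057, "y": -0.151, "z": -0.001, "twist": 70}
    - {"claw": 0.0, "x": 0.074, "y": -0.157, "z": -0.001, "twist": 76}
    - {"claw": 0.0, "x": 0.074, "y": -0.157, "z": -0.001, "twist": 76}

```text
t: 15.92
ee_pos: [0.4409, -0.3694, 0.0689]
tool_rot: [0.879, 0.477, -0.0, -0.001]
wrist_force: [0.5, -0.3, -1.0]
gripper_width: 0.0105
grasp_force: 63.0
```

```bash
python3 - <<'E'
from plan import *
rows([(114,237,67.5),(114,247,68),(114,257,68),(114,267,68.5),(114,277,69),(114,285,69.5)])
E
```

```text
114 237 67.5 x 0.048 y 0.000 z 0.001 tw -0.1
114 247 68 x 0.050 y 0.020 z 0.001 tw -10.1
114 257 68 x 0.055 y 0.039 z 0.001 tw -20.1
114 267 68.5 x 0.064 y 0.057 z 0.000 tw -30.1
114 277 69 x 0.075 y 0.074 z -0.000 tw -40.1
114 285 69.5 x 0.086 y 0.085 z -0.001 tw -48.1
```

Emit:
arm_command:
  targets:
    - {"claw": 0.0, "x": 0.02, "y": 0, "z": 0.001, "twist": 0}
    - {"claw": 0.0, "x": 0.035, "y": 0, "z": 0.001, "twist": 0}
    - {"claw": 0.0, "x": 0.048, "y": 0, "z": 0.001, "twist": 0}
    - {"claw": 0.0, "x": 0.05, "y": 0.02, "z": 0.001, "twist": -10}
    - {"claw": 0.0, "x": 0.055, "y": 0.039, "z": 0.001, "twist": -20}
    - {"claw": 0.0, "x": 0.064, "y": 0.057, "z": 0, "twist": -30}
    - {"claw": 0.0, "x": 0.075, "y": 0.074, "z": 0, "twist": -40}
    - {"claw": 0.0, "x": 0.086, "y": 0.085, "z": -0.001, "twist": -48}
    - {"claw": 0.0, "x": 0.086, "y": 0.085, "z": -0.001, "twist": -48}

```text
t: 17.05
ee_pos: [0.5563, -0.3433, 0.0682]
tool_rot: [0.607, 0.794, -0.002, -0.005]
wrist_force: [-9.5, -0.6, 1.4]
gripper_width: 0.0107
grasp_force: 63.8
```

```bash
python3 - <<'E'
from grooves import *
from plan import *
c=cam('wrist');show(c,.082,215,360)
rows([(114,288,70),(114,291,70),(114,294,70),(114,297,70),(114,300,70)])
E
```

```text
[(268, 57), (270, 55), (272, 58), (274, 58), (328, 57), (330, 57), (332, 57), (334, 65)]
114 288 70 x -0.001 y 0.009 z -0.002 tw -2.9
114 291 70 x -0.000 y 0.015 z -0.002 tw -5.9
114 294 70 x 0.000 y 0.021 z -0.002 tw -8.9
114 297 70 x 0.001 y 0.026 z -0.002 tw -11.9
114 300 70 x 0.003 y 0.032 z -0.002 tw -14.9
```

Emit:
arm_command:
  targets:
    - {"claw": 0.0, "x": -0.001, "y": 0.006, "z": -0.001, "twist": -3}
    - {"claw": 0.0, "x": 0, "y": 0.012, "z": -0.001, "twist": -6}
    - {"claw": 0.0, "x": 0, "y": 0.012, "z": -0.001, "twist": -6}

```text
t: 17.48
ee_pos: [0.5668, -0.3403, 0.0687]
tool_rot: [0.566, 0.825, -0.002, -0.006]
wrist_force: [-10.6, -0.7, 0.0]
gripper_width: 0.0103
grasp_force: 64.1
```

Emit:
arm_command:
  targets:
    - {"claw": 0.0, "x": 0, "y": 0.005, "z": 0, "twist": -2}
    - {"claw": 0.0, "x": 0, "y": 0.005, "z": 0, "twist": -2}

```text
t: 17.73
ee_pos: [0.5711, -0.3387, 0.0687]
tool_rot: [0.551, 0.834, -0.002, -0.006]
wrist_force: [-12.2, -1.2, -0.9]
gripper_width: 0.0103
grasp_force: 64.4
```

```bash
python3 - <<'E'
from grooves import *
from plan import *
c=cam('wrist');show(c,.083,215,360)
E
```

```text
[(216, 54), (218, 56), (220, 54), (274, 70), (276, 56), (278, 55), (280, 53), (334, 53), (336, 55), (338, 55), (340, 53)]
```

Emit:
arm_command:
  targets:
    - {"claw": 0.0, "x": 0, "y": 0.004, "z": 0, "twist": -2}
    - {"claw": 0.0, "x": 0, "y": 0.004, "z": 0, "twist": -2}

```text
t: 18.02
ee_pos: [0.5741, -0.3375, 0.0686]
tool_rot: [0.536, 0.844, -0.003, -0.007]
wrist_force: [-13.9, -2.2, -0.1]
gripper_width: 0.0106
grasp_force: 65.7
```

Emit:
arm_command:
  targets:
    - {"claw": 0.0, "x": 0, "y": 0.004, "z": 0, "twist": -2}
    - {"claw": 0.0, "x": 0, "y": 0.004, "z": 0, "twist": -2}

```text
t: 18.27
ee_pos: [0.577, -0.3362, 0.0684]
tool_rot: [0.521, 0.853, -0.003, -0.007]
wrist_force: [-14.7, -3.3, 0.5]
gripper_width: 0.0106
grasp_force: 67.6
```

```bash
python3 - <<'E'
from grooves import *
from plan import *
c=cam('wrist');show(c,.083,215,360)
E
```

```text
[(216, 53), (218, 53), (220, 55), (274, 66), (276, 54), (278, 55), (280, 53), (334, 53), (336, 52), (338, 52), (340, 52)]
```

Emit:
arm_command:
  targets:
    - {"claw": 0.0, "x": 0, "y": 0.006, "z": 0, "twist": -2}
    - {"claw": 0.0, "x": 0, "y": 0.008, "z": 0, "twist": -2}
    - {"claw": 0.0, "x": 0, "y": 0.008, "z": 0, "twist": -2}

```text
t: 18.7
ee_pos: [0.5816, -0.3339, 0.0678]
tool_rot: [0.506, 0.863, -0.005, -0.01]
wrist_force: [-20.3, -5.7, 0.8]
gripper_width: 0.0103
grasp_force: 78.7
```

```bash
python3 - <<'E'
from grooves import *
from plan import *
c=cam('wrist');show(c,.083,215,360);save(c,'w8')
rows([(114,292,69),(120,290,69),(165,290,69)])
E
```

```text
[(216, 54), (218, 55), (220, 54), (274, 64), (276, 53), (278, 55), (280, 54), (334, 54), (336, 54), (338, 55), (340, 53)]
114 292 69 x -0.000 y -0.011 z -0.001 tw 7.2
120 290 69 x -0.005 y -0.016 z -0.001 tw 9.2
165 290 69 x -0.050 y -0.023 z -0.001 tw 9.2
```

View pics/w8.png

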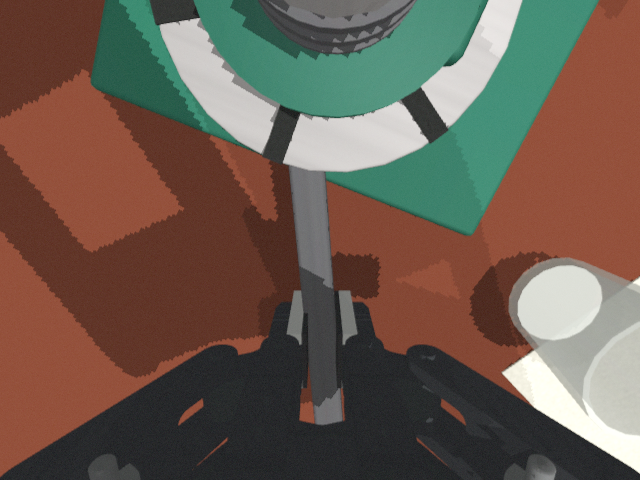

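The bar seats in the groove at (282,135), beaker clear at (590,340); the collar no longer turns while force climbs to 21 N, so it is at the stop. Back off and withdraw.

Emit:
arm_command:
  targets:
    - {"claw": 0.0, "x": 0, "y": -0.008, "z": 0, "twist": 3}
    - {"claw": 0.0, "x": -0.005, "y": -0.016, "z": 0, "twist": 9}
    - {"claw": 0.0, "x": -0.025, "y": -0.02, "z": 0, "twist": 9}
    - {"claw": 0.0, "x": -0.055, "y": -0.024, "z": 0, "twist": 9}
    - {"claw": 0.0, "x": -0.085, "y": -0.03, "z": 0, "twist": 9}
    - {"claw": 0.0, "x": -0.085, "y": -0.03, "z": -0.06, "twist": 19}
    - {"claw": 0.0, "x": -0.085, "y": -0.03, "z": -0.12, "twist": 29}
    - {"claw": 0.0, "x": -0.085, "y": -0.03, "z": -0.13, "twist": 35}
    - {"claw": 0.0, "x": -0.085, "y": -0.03, "z": -0.13, "twist": 35}

```text
t: 19.88
ee_pos: [0.6065, -0.4222, 0.2033]
tool_rot: [0.743, 0.669, 0.0, 0.002]
wrist_force: [0.6, 0.3, -2.5]
gripper_width: 0.0109
grasp_force: 63.0
```

```bash
cat > barg.py <<'E'
from h import *
def barline(c):
    """bar in wrist picture: centre columns at rows, tip row"""
    hsv=cv2.cvtColor(c['color'],cv2.COLOR_RGB2HSV);o=[]
    for v in range(60,285,4):
        x=np.nonzero(hsv[v,285:360,1]<45)[0]+285
        if 25<len(x)<46: o.append((v,x.mean(),len(x)))
    o=np.array(o);return np.polyfit(o[:,0],o[:,1],1),o[0],o[-1]
E
python3 - <<'E'
from barg import *
import pickle
c=cam('wrist');save(c,'w9');print(barline(c))
w=pickle.load(open('w2.pkl','rb'));print(barline(w))
t=cam('top');pickle.dump(t,open('top1.pkl','wb'));save(t,'top1')
# rest boundary from start view w1: batten top centres
c=pickle.load(open('w1.pkl','rb'))
for u in [(232,157),(391,146),(250,269),(394,262)]: print(u,onz(c,*u,.025).round(4))
print(r.sense()['ee_pos'],r.sense()['tool_rot'],r.sense()['qpos'])
E
```

```text
(array([-8.25791855e-04,  3.21769593e+02]), array([ 84. , 321.5,  34. ]), array([284. , 321.5,  32. ]))
(array([1.47377886e-03, 3.21243405e+02]), array([ 84. , 321.5,  36. ]), array([284. , 321.5,  32. ]))
(232, 157) [0.5438 0.3718 0.025 ]
(391, 146) [0.6718 0.3667 0.025 ]
(250, 269) [0.5419 0.274  0.025 ]
(394, 262) [0.6696 0.267  0.025 ]
[ 0.60475139 -0.42116514  0.19937024] [ 7.43273463e-01  6.68985924e-01 -1.85620677e-04 -1.53572891e-03] [-7.25550077e-01  5.89213723e-01  1.13138561e+00 -2.46533340e-05
  1.42408704e+00 -6.20439491e-01]
```

View pics/top1.png

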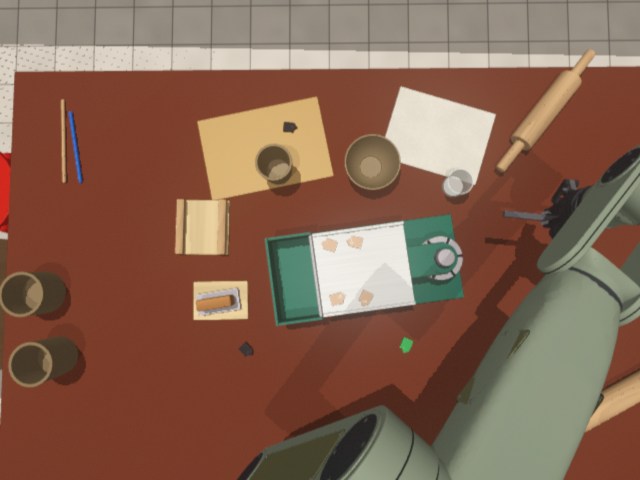

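Top view: bar in the gripper (525,215), rest empty at (202,227), scraper still on its board (216,300). I carry the bar to the rest.

Emit:
arm_command:
  targets:
    - {"claw": 0.0, "x": 0.061, "y": -0.006, "z": 0, "twist": -1}
    - {"claw": 0.0, "x": 0.122, "y": -0.013, "z": 0, "twist": -2}
    - {"claw": 0.0, "x": 0.184, "y": -0.019, "z": 0, "twist": -3}
    - {"claw": 0.0, "x": 0.245, "y": -0.025, "z": 0, "twist": -3}
    - {"claw": 0.0, "x": 0.307, "y": -0.032, "z": 0, "twist": -3}
    - {"claw": 0.0, "x": 0.368, "y": -0.038, "z": 0, "twist": -3}
    - {"claw": 0.0, "x": 0.429, "y": -0.044, "z": 0, "twist": -3}
    - {"claw": 0.0, "x": 0.491, "y": -0.051, "z": 0, "twist": -3}
    - {"claw": 0.0, "x": 0.552, "y": -0.057, "z": 0, "twist": -3}
    - {"claw": 0.0, "x": 0.613, "y": -0.063, "z": 0, "twist": -3}
    - {"claw": 0.0, "x": 0.675, "y": -0.07, "z": 0, "twist": -3}
    - {"claw": 0.0, "x": 0.736, "y": -0.076, "z": 0, "twist": -3}

```text
t: 21.48
ee_pos: [0.6068, 0.3193, 0.1985]
tool_rot: [0.726, 0.688, -0.002, -0.001]
wrist_force: [0.7, -0.4, -2.5]
gripper_width: 0.0107
grasp_force: 63.0
```

Emit:
arm_command:
  targets:
    - {"claw": 0.0, "x": 0, "y": 0, "z": 0, "twist": 0}
    - {"claw": 0.0, "x": 0, "y": 0, "z": 0.05, "twist": 0}
    - {"claw": 0.0, "x": 0, "y": 0, "z": 0.05, "twist": 0}

```text
t: 21.85
ee_pos: [0.6035, 0.315, 0.1438]
tool_rot: [0.726, 0.687, -0.007, -0.003]
wrist_force: [-0.3, 0.3, -2.2]
gripper_width: 0.0107
grasp_force: 63.0
```

```bash
python3 - <<'E'
from barg import *
c=cam('wrist');save(c,'w10');print(barline(c),r.sense()['ee_pos'])
for p in [[.607,.32,.025]]: print(proj(c,p),delta([.607,.32,.037],87+90))
E
```

```text
(array([1.82126697e-03, 3.21253122e+02]), array([ 84., 321.,  33.]), array([284. , 321.5,  32. ])) [0.60563992 0.31566387 0.14700533]
[328.99932819 234.00032257] (array([  4.9,   2.1, 110. ]), np.float64(-0.16729893693769782), 'q6 0.41')
```

View pics/w10.png

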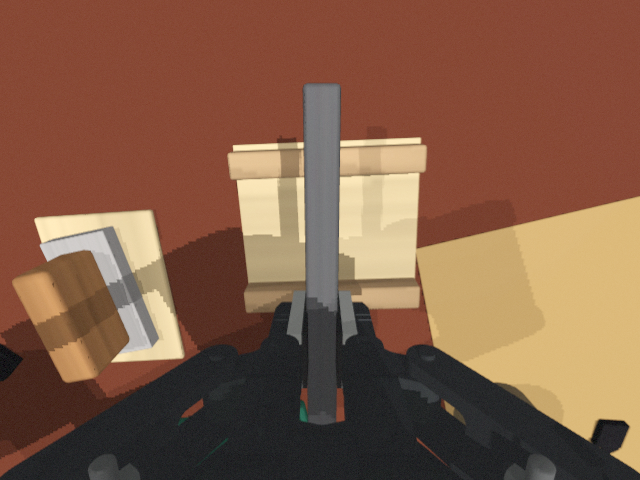

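The bar hovers over both battens (far batten row 161, near 297), between their ends. Lower and release.

Emit:
arm_command:
  targets:
    - {"claw": 0.0, "x": 0.004, "y": 0.002, "z": 0.04, "twist": 0}
    - {"claw": 0.0, "x": 0.004, "y": 0.002, "z": 0.08, "twist": 0}
    - {"claw": 0.0, "x": 0.004, "y": 0.002, "z": 0.1, "twist": 0}
    - {"claw": 0.0, "x": 0.004, "y": 0.002, "z": 0.107, "twist": 0}
    - {"claw": 0.0, "x": 0.004, "y": 0.002, "z": 0.11, "twist": 0}
    - {"claw": 0.0, "x": 0.004, "y": 0.002, "z": 0.11, "twist": 0}

```text
t: 22.65
ee_pos: [0.6119, 0.3218, 0.043]
tool_rot: [0.726, 0.687, 0.001, 0.001]
wrist_force: [0.1, -1.1, -1.5]
gripper_width: 0.0108
grasp_force: 63.1
```

Emit:
arm_command:
  targets:
    - {"claw": 0.0, "x": 0, "y": 0, "z": 0.003, "twist": 0}
    - {"claw": 0.0, "x": 0, "y": 0, "z": 0.003, "twist": 0}
    - {"claw": 0.0, "x": 0, "y": 0, "z": 0.003, "twist": 0}

```text
t: 23.02
ee_pos: [0.6107, 0.3215, 0.0385]
tool_rot: [0.726, 0.687, 0.0, 0.0]
wrist_force: [0.5, 0.0, -1.8]
gripper_width: 0.0105
grasp_force: 63.1
```

Emit:
arm_command:
  targets:
    - {"claw": 0.0, "x": 0, "y": 0, "z": 0.002, "twist": 0}
    - {"claw": 0.0, "x": 0, "y": 0, "z": 0.002, "twist": 0}
    - {"claw": 0.03, "x": 0, "y": 0, "z": 0.002, "twist": 0}
    - {"claw": 0.05, "x": 0, "y": 0, "z": 0.002, "twist": 0}
    - {"claw": 0.085, "x": 0, "y": 0, "z": 0.002, "twist": 0}
    - {"claw": 0.085, "x": 0, "y": 0, "z": 0.002, "twist": 0}
    - {"claw": 0.085, "x": 0, "y": 0, "z": -0.05, "twist": 0}
    - {"claw": 0.085, "x": 0, "y": 0, "z": -0.11, "twist": 0}
    - {"claw": 0.085, "x": 0, "y": 0, "z": -0.16, "twist": 0}
    - {"claw": 0.085, "x": 0, "y": 0, "z": -0.16, "twist": 0}
    - {"claw": 0.085, "x": 0, "y": 0, "z": -0.16, "twist": 0}

```text
t: 24.4
ee_pos: [0.6103, 0.3212, 0.198]
tool_rot: [0.726, 0.687, -0.0, -0.0]
wrist_force: [0.2, -0.1, 0.1]
gripper_width: 0.0851
grasp_force: 0.0
```

```bash
python3 - <<'E'
from h import *
import pickle
c=cam('wrist');t=cam('top');pickle.dump((c,t),open('w11.pkl','wb'));print(r.sense()['ee_pos'])
a=c['color'];b=cv2.resize(t['color'][190:330,155:475],None,fx=1.5,fy=1.5,interpolation=cv2.INTER_CUBIC)
o=np.zeros((600,640,3),np.uint8);o[:390]=a[:390];o[390:600,:480]=b
cv2.imwrite('pics/w11.png',o[:,:,::-1])
E
```

```text
[0.60926564 0.32084166 0.1956401 ]
```

View pics/w11.png

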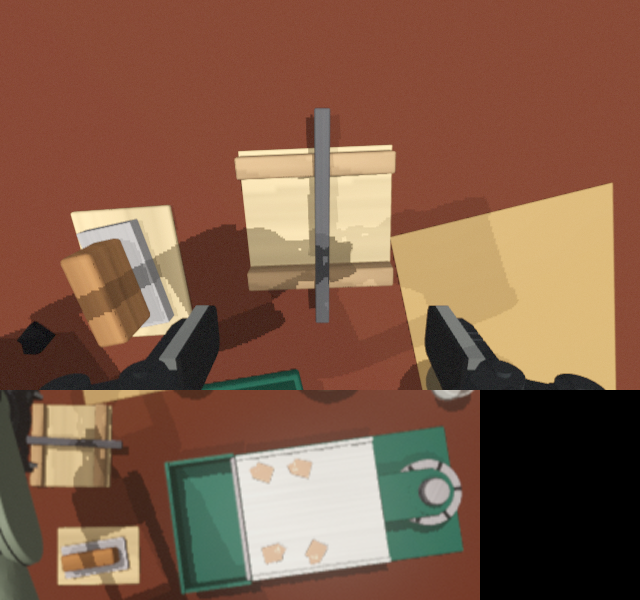

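The bar lies across both battens at (322,165) and (322,277); the scraper stands on its board at (105,290); four chips are still on the plate. From here I work with numbers only (picture views are used up).

```bash
cat > scr.py <<'E'
from h import *
def orient(p): return np.degrees(np.arctan2(p[1],p[0]))%180
def masks(c,zc=None):
    hsv=cv2.cvtColor(c['color'],cv2.COLOR_RGB2HSV)
    return hsv
def handle(c,box,z=.066,sat=130):
    x0,y0,x1,y1=box;hsv=cv2.cvtColor(c['color'],cv2.COLOR_RGB2HSV)[y0:y1,x0:x1].astype(int)
    m=((hsv[...,0]>=9)&(hsv[...,0]<=20)&(hsv[...,1]>sat)&(hsv[...,2]>70)).astype(np.uint8)
    n,l,s,_=cv2.connectedComponentsWithStats(m);k=1+np.argmax(s[1:,4]);v,u=np.nonzero(l==k)
    return np.c_[u+x0,v+y0],s[k]
E
python3 - <<'E'
from scr import *
import pickle
c,t=pickle.load(open('w11.pkl','rb'))
for n,k,uv in [('w',c,(110,290)),('w',c,(75,265)),('wfoot',c,(150,260)),('wboard',c,(170,250)),('table',c,(30,120)),('t',t,(213,303)),('tboard',t,(240,290)),('ttable',t,(230,340))]:
    print(n,uv,cv2.cvtColor(k['color'],cv2.COLOR_RGB2HSV)[uv[1],uv[0]])
for n,k,box in [('w',c,(40,190,200,360)),('t',t,(185,275,255,325))]:
    p,s=handle(k,box);w=np.array([onz(k,u,v,.066)[:2] for u,v in p]);rc=cv2.minAreaRect(w.astype(np.float32)*1000);print(n,s,rc,cv2.boxPoints(rc).round(0).tolist())
# board
for n,k,box in [('t',t,(180,270,260,330))]:
    hsv=cv2.cvtColor(k['color'],cv2.COLOR_RGB2HSV);x0,y0,x1,y1=box
    m=np.zeros(hsv.shape[:2],np.uint8);h=hsv[y0:y1,x0:x1].astype(int);m[y0:y1,x0:x1]=((h[...,2]>150))
    v,u=np.nonzero(m);w=np.array([onz(k,a,b,.006)[:2] for a,b in zip(u,v)]);print('board',cv2.minAreaRect(w.astype(np.float32)*1000))
E
```

```text
w (110, 290) [ 14 145 104]
w (75, 265) [ 15 131 205]
wfoot (150, 260) [ 15  10 104]
wboard (170, 250) [ 20  84 179]
table (30, 120) [  7 157 135]
t (213, 303) [ 13 158 123]
tboard (240, 290) [ 20  87 211]
ttable (230, 340) [  7 164 118]
w [  20   49   90  109 5265] ((441.3343200683594, 282.17486572265625), (52.14457321166992, 85.66085815429688), 8.984272003173828) [[409.0, 320.0], [422.0, 236.0], [474.0, 244.0], [460.0, 329.0]]
t [ 11  21  38  15 365] ((428.79779052734375, 273.7215576171875), (23.157867431640625, 83.90504455566406), 8.92448902130127) [[411.0, 313.0], [424.0, 230.0], [447.0, 234.0], [434.0, 317.0]]
board ((430.5010681152344, 275.20245361328125), (90.27153015136719, 130.4043731689453), 0.06258177012205124)
```

```bash
python3 - <<'E'
from h import *
print(delta([.429,.275,.2],9))
E
```

```text
(array([ -55.7, -177.5,   -3.5]), np.float64(-12.161785786353732), 'q6 0.41')
```

Emit:
arm_command:
  targets:
    - {"claw": 0.085, "x": -0.019, "y": -0.059, "z": 0, "twist": -6}
    - {"claw": 0.085, "x": -0.037, "y": -0.118, "z": 0, "twist": -12}
    - {"claw": 0.085, "x": -0.056, "y": -0.177, "z": 0, "twist": -12}
    - {"claw": 0.085, "x": -0.056, "y": -0.177, "z": 0, "twist": -12}
    - {"claw": 0.085, "x": -0.056, "y": -0.177, "z": 0, "twist": -12}
    - {"claw": 0.085, "x": -0.056, "y": -0.177, "z": 0, "twist": -12}

```text
t: 25.25
ee_pos: [0.4326, 0.2756, 0.1986]
tool_rot: [0.651, 0.759, 0.001, 0.0]
wrist_force: [-0.3, -0.3, -0.0]
gripper_width: 0.0847
grasp_force: 0.0
```

```bash
python3 - <<'E'
from scr import *
import pickle
c=cam('wrist');pickle.dump(c,open('w12.pkl','wb'));print(r.sense()['ee_pos'])
t=pickle.load(open('w11.pkl','rb'))[1]
hsv=cv2.cvtColor(c['color'],cv2.COLOR_RGB2HSV)
p,s=handle(c,(220,60,420,330),sat=110);print(s)
V=hsv[p[:,1],p[:,0],2];print(np.percentile(V,[5,25,50,75,95]))
w=np.array([onz(c,u,v,.066)[:2] for u,v in p]);rc=cv2.minAreaRect(w.astype(np.float32)*1000);print('handle',rc,cv2.boxPoints(rc).round(0).tolist())
px=cv2.minAreaRect(p.astype(np.float32));print(cv2.boxPoints(px).round(0).tolist())
h=hsv[60:330,220:420].astype(int);m=(h[...,1]<45)&(h[...,2]>60)
n,l,st,_=cv2.connectedComponentsWithStats(m.astype(np.uint8));print(st[1:][st[1:,4]>150])
for v in (140,170,200,230,260): print(v,[''.join('H' if 9<=a[0]<=20 and a[1]>110 else 'F' if a[1]<45 else 'B' if a[2]>120 and a[1]<110 else '.' for a in hsv[v,220:420:3].astype(int))])
E
```

```text
[0.43263401 0.27565848 0.19863271]
[  78  114   36  111 3645]
[103. 121. 183. 202. 215.]
handle ((428.0635070800781, 278.63604736328125), (25.34762954711914, 83.9857177734375), 8.850468635559082) [[409.0, 318.0], [422.0, 235.0], [447.0, 239.0], [434.0, 322.0]]
[[298.0, 174.0], [333.0, 174.0], [333.0, 284.0], [298.0, 284.0]]
[[  66   99   61  115 3128]]
140 ['...................BBBBBBBBH.......................................']
170 ['..................BBBBFFFFFFFFFFFFFFFFFFFFFBBBBBBBBBBH.............']
200 ['.................BBBBBBFFF.HHHHHHHHHHHFFFFBBBBBBBBBB...............']
230 ['................BBBBBBBFFFFHHHHHHHHHHHFFFFBBBBBBBB.................']
260 ['......H........HBBBBBBBBFFFHHHHHHHHHHHFFFFBBBBBB...................']
```

```bash
python3 - <<'E'
from scr import *
import pickle
c=pickle.load(open('w12.pkl','rb'));t=pickle.load(open('w11.pkl','rb'))[1]
print(tri(c,(315.5,231),t,(215,303)))
print(delta([.4284,.2768,.048],8.9))
E
```

```text
(array([0.42728153, 0.27534651, 0.05362399]), np.float64(0.0011760529483214586))
(array([  1.7,  -4.2, 150.6]), np.float64(-0.09279493270365435), 'q6 0.24')
```

Emit:
arm_command:
  targets:
    - {"claw": 0.085, "x": 0.001, "y": -0.004, "z": 0.06, "twist": 0}
    - {"claw": 0.085, "x": 0.001, "y": -0.004, "z": 0.11, "twist": 0}
    - {"claw": 0.085, "x": 0.001, "y": -0.004, "z": 0.14, "twist": 0}
    - {"claw": 0.085, "x": 0.001, "y": -0.004, "z": 0.15, "twist": 0}
    - {"claw": 0.085, "x": 0.001, "y": -0.004, "z": 0.15, "twist": 0}
    - {"claw": 0.0, "x": 0.001, "y": -0.004, "z": 0.15, "twist": 0}
    - {"claw": 0.0, "x": 0.001, "y": -0.004, "z": 0.15, "twist": 0}
    - {"claw": 0.0, "x": 0.001, "y": -0.004, "z": 0.15, "twist": 0}
    - {"claw": 0.0, "x": 0.001, "y": -0.004, "z": 0.15, "twist": 0}
    - {"claw": 0.0, "x": 0.001, "y": -0.004, "z": 0.15, "twist": 0}

```text
t: 26.55
ee_pos: [0.4276, 0.276, 0.0493]
tool_rot: [0.651, 0.759, 0.001, 0.0]
wrist_force: [0.1, -0.2, 5.9]
gripper_width: 0.0253
grasp_force: 60.0
```

```bash
python3 - <<'E'
from scr import *
import pickle
t=pickle.load(open('top1.pkl','rb'))
hsv=cv2.cvtColor(t['color'],cv2.COLOR_RGB2HSV).astype(int);x0,y0,x1,y1=300,210,425,325
h=hsv[y0:y1,x0:x1];m=((h[...,1]<60)&(h[...,2]>90)).astype(np.uint8)
m=cv2.morphologyEx(m,cv2.MORPH_CLOSE,np.ones((7,7)));m=cv2.morphologyEx(m,cv2.MORPH_OPEN,np.ones((5,5)))
v,u=np.nonzero(m);rc=cv2.minAreaRect(np.c_[u+x0,v+y0].astype(np.float32));b=cv2.boxPoints(rc);print(rc)
w=np.array([onz(t,*q,.104)[:2] for q in b]);print(w.round(4).tolist(),w.mean(0))
for i in range(4): d=w[(i+1)%4]-w[i];print(np.hypot(*d).round(4),np.degrees(np.arctan2(d[1],d[0])).round(2))
s=((h[...,0]<25)&(h[...,1]>45)&(h[...,1]<140)&(h[...,2]>120)).astype(np.uint8)
n,l,st,ce=cv2.connectedComponentsWithStats(s)
mean=w.mean(0)
for i in range(1,n):
    if st[i,4]>25: print('chip',(ce[i]+[x0,y0]).round(1),onz(t,*(ce[i]+[x0,y0]),.106)[:2].round(4),st[i])
E
```

```text
((352.265869140625, 272.46636962890625), (91.39877319335938, 116.63462829589844), 82.79393768310547)
[[0.5797, 0.1027], [0.6111, -0.1503], [0.4145, -0.1726], [0.3829, 0.0772]] [ 0.49705461 -0.0357561 ]
0.255 -82.92
0.1979 -173.53
0.2519 97.21
0.1984 7.38
chip [368.5 215.7] [ 0.6202 -0.0719] [ 18   0 106  22 817]
chip [354.8 241.6] [ 0.5636 -0.0418] [ 47  26  16  12 132]
chip [329.3 244.6] [0.5572 0.0137] [ 22  29  15  13 130]
chip [365.2 297.5] [ 0.4424 -0.0636] [ 59  80  14  16 141]
chip [336.6 298.5] [ 0.4404 -0.0018] [ 30  83  15  13 133]
chip [380.7 320.1] [ 0.3941 -0.0966] [ 67 105  28  10 217]
```

```bash
python3 - <<'E'
from h import *
print(delta([.515,-.12,.25],97.4))
E
```

```text
(array([-404.6,   25.9, -200.8]), np.float64(-88.56073111867693), 'q6 0.25')
```

Emit:
arm_command:
  targets:
    - {"claw": 0.0, "x": 0, "y": 0, "z": -0.06, "twist": 0}
    - {"claw": 0.0, "x": 0, "y": 0, "z": -0.12, "twist": 0}
    - {"claw": 0.0, "x": -0.02, "y": 0.001, "z": -0.18, "twist": 10}
    - {"claw": 0.0, "x": -0.075, "y": 0.005, "z": -0.2, "twist": 20}
    - {"claw": 0.0, "x": -0.13, "y": 0.008, "z": -0.2, "twist": 30}
    - {"claw": 0.0, "x": -0.185, "y": 0.012, "z": -0.2, "twist": 40}
    - {"claw": 0.0, "x": -0.24, "y": 0.015, "z": -0.2, "twist": 50}
    - {"claw": 0.0, "x": -0.295, "y": 0.019, "z": -0.2, "twist": 60}
    - {"claw": 0.0, "x": -0.35, "y": 0.022, "z": -0.2, "twist": 70}
    - {"claw": 0.0, "x": -0.405, "y": 0.026, "z": -0.2, "twist": 80}
    - {"claw": 0.0, "x": -0.405, "y": 0.026, "z": -0.2, "twist": 90}
    - {"claw": 0.0, "x": -0.405, "y": 0.026, "z": -0.2, "twist": 91}

```text
t: 28.05
ee_pos: [0.5137, -0.1209, 0.2468]
tool_rot: [0.998, 0.068, -0.001, -0.001]
wrist_force: [-0.5, -0.2, -2.2]
gripper_width: 0.0254
grasp_force: 60.3
```

Emit:
arm_command:
  targets:
    - {"claw": 0.0, "x": 0, "y": 0, "z": 0, "twist": 0}
    - {"claw": 0.0, "x": 0, "y": 0, "z": 0, "twist": 0}
    - {"claw": 0.0, "x": 0, "y": 0, "z": 0, "twist": 0}

```text
t: 28.42
ee_pos: [0.5146, -0.1199, 0.2483]
tool_rot: [0.998, 0.069, 0.0, 0.0]
wrist_force: [-0.4, -0.2, -2.9]
gripper_width: 0.0253
grasp_force: 60.3
```

```bash
python3 - <<'E'
from h import *
import pickle
c=cam('wrist');pickle.dump(c,open('w13.pkl','wb'));s=r.sense();print(s['ee_pos'],s['qpos'].round(2))
C=np.array([.507,-.060]);th=np.radians(7.4);X=np.array([np.cos(th),np.sin(th)]);Y=np.array([-np.sin(th),np.cos(th)])
hsv=cv2.cvtColor(c['color'],cv2.COLOR_RGB2HSV).astype(int)
def ch(a): return 'W' if a[1]<45 and a[2]>120 else 'k' if a[2]<60 else 'G' if 60<=a[0]<=100 else 'c' if a[0]<=25 and 45<=a[1]<140 and a[2]>120 else 'r' if a[0]<=12 and a[1]>=140 else 'd' if a[1]<60 else '.'
# map of plate plane local coords, 5 mm cells
print('x local -110..110 across, rows y local from 120 to -120')
for y in range(120,-125,-8):
    o=''
    for x in range(-112,113,4):
        u,v=proj(c,[*(C+X*x/1e3+Y*y/1e3),.098]).round().astype(int)
        o+=ch(hsv[v,u]) if 0<=u<640 and 0<=v<480 else ' '
    print('%5d'%y,o)
E
```

```text
[ 0.51467089 -0.12008873  0.24838186] [-0.39  0.11  1.66 -0.    1.37  1.04]
x local -110..110 across, rows y local from 120 to -120
  120 rrGGkkkkGkkkkkGGGGGGGGGGGGGGGGGGGGGGGGGGGGGGGGGGGGkGrrrrr
  112 rrGGkkkkkkkkkkGGGGGGGGGGGGGGGGGGGGGGGGGGGGGGGGGkGGkGrrrrr
  104 rrrrWGWWWWWWWWWWWWWWWWWWWWWWWWWWWWWWWWWWWWWWWWWWWWWkrrrrr
   96 rrrrWWWWWWWWWWWWWWWWWWWWWWWWWWWWWWWWWWWWWWWWWWWWWWWGrrrrr
   88 rrrrWWWWWWWWWWWWWWWWWWWWWWWWWWWWWWWWWWWWWWWWWWWWWWWGrrrrr
   80 rrrrWWWWWWccccccWWWWWWWWWWWWWWWWWWWWWWWWWcccccWWWWWGrrrrr
   72 rrrrWWWWWWcccccccWWWWWWWWWWWWWWWWWWWWWWWcccccccWWWWGrrrrr
   64 krrrWWWWWWcccWcccWWWWWWWWWWWWWWWWWWWWWWWcccccc.WWWWGrrrrr
   56 kkrrWWWWWWc.cccc.WWWWWWWWWWWWWWWWWWWWWWW.cccccWWWWWGrrrrr
   48 kkrrWWWWWWWWWW.WWWWWWWWWWWWWWWWWWWWWWWWWWWWW.WWWWWWGrrrrr
   40 kkrrWWWWWWWWWWWWWWWWWWWWWWWWWWWWWWWWWWWWWWWWWWWWWWWGrrrrr
   32 rrrrWWWWWWWWWWWWWWWWWWWWWWWWWWWWWWWWWWWWWWWWWWWWWWWGrrrrr
   24 rrrrWWWWWWWWWWWWWWWWWWWWWWWWWWWWWWWWWWWWWccccWWWWWWGrrrrr
   16 krrrWWWccccccWWWWWWWWWWWWWWWWWWWWWWWWWWWcccWcccWWWWGrrrrr
    8 kkk.WWWcccccccccWWWWWWWWWWWWWWWWWWWWWWWWccccccWWWWWGrrrrr
    0 kk
[... 315 characters left out ...]
40 ..............................WWWWWdWWWWWWWWWWWWWWWGrrrrr
  -48 .....c..........c.............WWWWWdWWWWWWWWWWWWWWWGrrrrr
  -56 ..........................r..rWWWWWdWWWWWWWWWWWWWWWGrrrrr
  -64 ......r...c..cc...............WWWWWdWWWWWWWWWWWWWWWGrrrrr
  -72 ......r.c......c.cc..........rWWWWWdWWWWWWWWWWWWWdWGrrrrr
  -80 ...r.....c.cccccc...c.........WWWWWdWWWWWWWWWWWWWWWGrrrrr
  -88 .....r...c.....c.........dWWWWWWWWWdWWWWWWWWWWWWWWWGrrrrr
  -96 kkkkkkkdGdGddddddWWWWWWWWWWWWWWWWWWdWWWWWWWWWWWWWWWGrrrrr
 -104 kkkkdGddddkkkdddWWWWWWWWWWWWWWWWWWWGGGGGGGGGGGGGGGGGrrrrr
 -112 kkkkkkkkkkkkrrkGGGGGGkGGGGGGGGGGGGGGGGGGGGGGGGGGGGGGrrrrr
 -120 kkkkkkkk.rrr.rGGGGGGGGGGGGGGGGGGGGGGGGGGGGGGGGGGGGGGrrrrr
```

```bash
cat > loc.py <<'E'
from h import *
C=np.array([.507,-.060]);th=np.radians(7.4);X=np.array([np.cos(th),np.sin(th)]);Y=np.array([-np.sin(th),np.cos(th)])
def L(x,y,z,yaw=97.4):
    print((x,y,z),*delta([*(C+X*x/1e3+Y*y/1e3),z/1e3],yaw))
def here():
    s=r.sense();d=s['ee_pos'][:2]-C;M=R.from_quat(s['tool_rot']).as_matrix()
    print('local',(d@X*1e3).round(1),(d@Y*1e3).round(1),(s['ee_pos'][2]*1e3).round(1),'yaw',np.degrees(np.arctan2(M[1,0],M[0,0])).round(2),'F',s['wrist_force'].round(1),'w',s['gripper_width'])
E
python3 - <<'E'
from loc import *
here()
L(31,-72,180);L(31,-72,143)
# foot edges along tool x near the scraper in picture: print columns for the foot rows
import pickle
c=pickle.load(open('w13.pkl','rb'));hsv=cv2.cvtColor(c['color'],cv2.COLOR_RGB2HSV).astype(int)
for u in (322,):
    pass
s=r.sense();M=R.from_quat(s['tool_rot']).as_matrix()
for name,yy,zz in [('foot side +y',.02,.029),('foot side -y',-.02,.029),('handle',0,-.017)]:
    o=''
    for xx in range(-62,63,2):
        p=s['ee_pos']+M@np.array([xx/1e3,yy,zz]);u,v=proj(c,p).round().astype(int);a=hsv[v,u] if 0<=u<640 and 0<=v<480 else [0,0,0]
        o+='H' if 9<=a[0]<=22 and a[1]>100 and a[2]>60 else 'W' if a[1]<45 and a[2]>170 else 'F' if a[1]<60 and a[2]>60 else 'k'
    print(name,o)
E
```

```text
local -0.1 -60.6 248.4 yaw 7.92 F [ 0.3  0.1 -2.1] w 0.02540920842890733
(31, -72, 180) [31.  11.7 68.4] 0.5226474272415089 q6 1.04
(31, -72, 143) [ 31.   11.7 105.4] 0.5226474272415089 q6 1.04
foot side +y kkkkkHkkFkkkkkkkkkkkFkFFFFFFFFFFFFFFFFFFFFFFFFFFFFFFFFFFFFWWWWW
foot side -y kkkkkkkkkkkkkkkkkkkkkkkkkFFFFFFFFFFFFFFFFFFFFFFFFFFFFFFFFFWWWWW
handle kkkkkkkkkkkkkkkkkkkHHHHHHHHHHHHHHHHHHHHHHHHHHHHHHHHHHHHHHFFFFWW
```

Emit:
arm_command:
  targets:
    - {"claw": 0.0, "x": 0.029, "y": 0.012, "z": 0.04, "twist": 0.5}
    - {"claw": 0.0, "x": 0.029, "y": 0.012, "z": 0.08, "twist": 0.5}
    - {"claw": 0.0, "x": 0.029, "y": 0.012, "z": 0.097, "twist": 0.5}
    - {"claw": 0.0, "x": 0.029, "y": 0.012, "z": 0.102, "twist": 0.5}
    - {"claw": 0.0, "x": 0.029, "y": 0.012, "z": 0.102, "twist": 0.5}

```text
t: 29.1
ee_pos: [0.5457, -0.1287, 0.1474]
tool_rot: [0.998, 0.064, 0.001, 0.0]
wrist_force: [-0.7, -0.2, -1.0]
gripper_width: 0.025
grasp_force: 60.3
```

```bash
python3 - <<'E'
from loc import *
here()
E
```

```text
local 29.5 -73.2 147.4 yaw 7.35 F [-0.7 -0.2 -1. ] w 0.02501615045613353
```

Emit:
arm_command:
  targets:
    - {"claw": 0.0, "x": 0, "y": 0, "z": 0.003, "twist": 0}
    - {"claw": 0.0, "x": 0, "y": 0, "z": 0.004, "twist": 0}
    - {"claw": 0.0, "x": 0, "y": 0, "z": 0.004, "twist": 0}
    - {"claw": 0.0, "x": 0, "y": 0, "z": 0.004, "twist": 0}

```text
t: 29.6
ee_pos: [0.5451, -0.1286, 0.1425]
tool_rot: [0.998, 0.064, 0.0, 0.0]
wrist_force: [0.1, -0.3, -2.1]
gripper_width: 0.0251
grasp_force: 60.3
```

Emit:
arm_command:
  targets:
    - {"claw": 0.0, "x": 0, "y": 0, "z": 0.001, "twist": 0}
    - {"claw": 0.0, "x": 0, "y": 0, "z": 0.001, "twist": 0}

```text
t: 29.85
ee_pos: [0.5452, -0.1286, 0.1414]
tool_rot: [0.998, 0.064, 0.0, 0.0]
wrist_force: [0.6, 0.3, -1.3]
gripper_width: 0.0251
grasp_force: 60.5
```

Emit:
arm_command:
  targets:
    - {"claw": 0.0, "x": 0, "y": -0.015, "z": 0, "twist": 0}
    - {"claw": 0.0, "x": 0, "y": -0.03, "z": 0, "twist": 0}
    - {"claw": 0.0, "x": 0, "y": -0.045, "z": 0, "twist": 0}
    - {"claw": 0.0, "x": 0, "y": -0.06, "z": 0, "twist": 0}
    - {"claw": 0.0, "x": 0, "y": -0.075, "z": 0, "twist": 0}
    - {"claw": 0.0, "x": 0, "y": -0.09, "z": 0, "twist": 0}
    - {"claw": 0.0, "x": 0, "y": -0.105, "z": 0, "twist": 0}
    - {"claw": 0.0, "x": 0, "y": -0.12, "z": 0, "twist": 0}
    - {"claw": 0.0, "x": 0, "y": -0.135, "z": 0, "twist": 0}
    - {"claw": 0.0, "x": 0, "y": -0.15, "z": 0, "twist": 0}
    - {"claw": 0.0, "x": 0, "y": -0.162, "z": 0, "twist": 0}
    - {"claw": 0.0, "x": 0, "y": -0.173, "z": 0, "twist": 0}

```text
t: 31.35
ee_pos: [0.523, 0.0437, 0.1414]
tool_rot: [0.998, 0.064, 0.0, 0.0]
wrist_force: [0.7, -2.0, 0.1]
gripper_width: 0.0251
grasp_force: 60.7
```

Emit:
arm_command:
  targets:
    - {"claw": 0.0, "x": 0, "y": -0.004, "z": 0, "twist": 0}
    - {"claw": 0.0, "x": 0, "y": -0.004, "z": 0, "twist": 0}
    - {"claw": 0.0, "x": 0, "y": 0.01, "z": -0.03, "twist": 0}
    - {"claw": 0.0, "x": 0, "y": 0.03, "z": -0.08, "twist": 0}
    - {"claw": 0.0, "x": -0.015, "y": 0.07, "z": -0.108, "twist": 0}
    - {"claw": 0.0, "x": -0.03, "y": 0.12, "z": -0.108, "twist": 0}
    - {"claw": 0.0, "x": -0.03, "y": 0.162, "z": -0.108, "twist": 0}
    - {"claw": 0.0, "x": -0.03, "y": 0.162, "z": -0.108, "twist": 0}
    - {"claw": 0.0, "x": -0.03, "y": 0.162, "z": -0.108, "twist": 0}

```text
t: 32.48
ee_pos: [0.5132, -0.1211, 0.2483]
tool_rot: [0.998, 0.064, -0.001, -0.001]
wrist_force: [0.3, 0.8, -2.7]
gripper_width: 0.0252
grasp_force: 60.4
```

```bash
cat > map.py <<'E'
from loc import *
def pmap(c,y0=120,y1=-125,x0=-112,x1=113,z=.098,sy=-8):
    hsv=cv2.cvtColor(c['color'],cv2.COLOR_RGB2HSV).astype(int)
    def ch(a): return 'W' if a[1]<45 and a[2]>120 else 'k' if a[2]<60 else 'G' if 60<=a[0]<=100 else 'c' if a[0]<=25 and 45<=a[1]<140 and a[2]>90 else 'r' if a[0]<=12 and a[1]>=140 else 'd' if a[1]<60 else '.'
    for y in range(y0,y1,sy):
        o=''
        for x in range(x0,x1,4):
            u,v=proj(c,[*(C+X*x/1e3+Y*y/1e3),z]).round().astype(int)
            o+=ch(hsv[v,u]) if 0<=u<640 and 0<=v<480 else ' '
        print('%5d'%y,o)
E
python3 - <<'E'
from map import *
here();c=cam('wrist');pmap(c,-0+120,-120);print('hopper floor');pmap(c,210,90,z=.03,sy=-8)
E
```

```text
local -1.7 -61.4 248.3 yaw 7.28 F [ 0.3  0.8 -2.7] w 0.025237005467274195
  120 rrGGkkkkkGkkkkGGGGGGGGGGGGGGGGGGGGGGGGGGGccGGGGGGGkGrrrrr
  112 rrGGkkkkkGkkkkGGGGGGGGGGGGGGGGGGGGGGGGGcccccccGGGGkGrrrrr
  104 rrrrWdWWWWWWWWWWWWWWWWWWWWWWWWWWWWWWWWWWWWWWWWWWWWWkrrrrr
   96 rrrrWWWWWWWWWWWWWWWWWWWWWWWWWWWWWWWWWWWWWWWWWWWWWWWkrrrrr
   88 rrrrWWWWWWWWWWWWWWWWWWWWWWWWWWWWWWWWWWWWWWWWWWWWWWWGrrrrr
   80 rrrrWdWWWWccccccWWWWWWWWWWWWWWWWWWWWWWWWWWWWWWWWWWWGrrrrr
   72 rrrrWWWWWWccccccWWWWWWWWWWWWWWWWWWWWWWWWWWWWWWWWWWWGrrrrr
   64 krrrWdWWWWcccccccWWWWWWWWWWWWWWWWWWWWWWWWWWWWWWWWWWGrrrrr
   56 krrrWdWWWWcccccccWWWWWWWWWWWWWWWWWWWWWWWWWWWWWWWWWWGrrrrr
   48 kkrrWWWWWWWWWWcWWWWWWWWWWWWWWWWWWWWWWWWWWWWWWWWWWWWGrrrrr
   40 krrrWWWWWWWWWWWWWWWWWWWWWWWWWWWWWWWWWWWWWWWWWWWWWWWGrrrrr
   32 rrrrWWWWWWWWWWWWWWWWWWWWWWWWWWWWWWWWWWWWWWWWWWWWWWWGrrrrr
   24 rrrrWWWWWWWWWWWWWWWWWWWWWWWWWWWWWWWWWWWWWWWWWWWWWWWGrrrrr
   16 rrrrWWWccccccWWWWWWWWWWWWWWWWWWWWWWWWWWWWWWWWWWWWWWGrrrrr
    8 kkkrWWWcccccccccWWWWWWWWWWWWWWWWWWWWWWWWWWWWWWWWWWWGrrrrr
    0 kkkkkkkWccccccccWWWWWWWWWWWWWWWWWWWWWWWWWWWWWWWWWWWGrrrrr
  
[... 1166 characters left out ...]
78 kkkkkGGGGGGGGGGGGGGGGGGGGGGGGGGGGGGGGGGGGGGGGGGGkGkGGrrrr
  170 kkkkkGGGGGGGGGGGGGGGGGGGGGGGGGGGGGGGGGGGGGGGGGGGkkkGGrrrr
  162 kkkkkGGGGGGGGGGGGGGGGGGGGGGGGGGGGGGGGGccccccGGGGkGkGGrrrr
  154 kkkkkGGGGGGGGGGGGGGGGGGGGGGGGGGGGGGGGccccccccGGkGGkkkrrrr
  146 WWWWWWWWWWWWWWWWWWWWWWWWWWWWWWWWWWWWWWWWWWWWWWWWWWWWkrrrr
  138 WWWWWWWWWWWWWWWWWWWWWWWWWWWWWWWWWWWWWWWWWWWWWWWWWWWWkrrrr
  130 WWWWWWWWWWWWWWWWWWWWWWWWWWWWWWWWWWWWWWWWWWWWWWWWWWWWkrrrr
  122 WWWWWWWWWWWWWWWWWWWWWWWWWWWWWWWWWWWWWWWWWWWWWWWWWWWWGrrrr
  114 ccccccccWWWWWWWWWWWWWWWWWWWWWWWWWWWWWWWWWWWWWWWWWWWWGrrrr
  106 WccccccccWWWWWWWWWWWWWWWWWWWWWWWWWWWWWWWWWWWWWWWWWWWGrrrr
   98 WccccccccWWWWWWWWWWWWWWWWWWWWWWWWWWWWWWWWWWWWWWWWWWWGrrrr
```

The +x lane is clear, and the chip shows in the hopper. Now the other lane.

Emit:
arm_command:
  targets:
    - {"claw": 0.0, "x": -0.031, "y": 0.012, "z": 0.04, "twist": 0}
    - {"claw": 0.0, "x": -0.031, "y": 0.012, "z": 0.08, "twist": 0}
    - {"claw": 0.0, "x": -0.031, "y": 0.012, "z": 0.1, "twist": 0}
    - {"claw": 0.0, "x": -0.031, "y": 0.012, "z": 0.105, "twist": 0}
    - {"claw": 0.0, "x": -0.031, "y": 0.012, "z": 0.107, "twist": 0}
    - {"claw": 0.0, "x": -0.031, "y": 0.012, "z": 0.107, "twist": 0}
    - {"claw": 0.0, "x": -0.031, "y": 0.012, "z": 0.107, "twist": 0}

```text
t: 33.4
ee_pos: [0.4855, -0.1375, 0.1434]
tool_rot: [0.998, 0.064, 0.001, 0.001]
wrist_force: [0.2, 0.6, -3.5]
gripper_width: 0.0258
grasp_force: 60.5
```

```bash
python3 - <<'E'
from map import *
here()
E
```

```text
local -31.3 -74.1 143.4 yaw 7.35 F [ 0.2  0.6 -3.5] w 0.02581421804494887
```

Emit:
arm_command:
  targets:
    - {"claw": 0.0, "x": -0.002, "y": -0.015, "z": 0.001, "twist": 0}
    - {"claw": 0.0, "x": -0.002, "y": -0.03, "z": 0.001, "twist": 0}
    - {"claw": 0.0, "x": -0.002, "y": -0.045, "z": 0.001, "twist": 0}
    - {"claw": 0.0, "x": -0.002, "y": -0.06, "z": 0.001, "twist": 0}
    - {"claw": 0.0, "x": -0.002, "y": -0.075, "z": 0.001, "twist": 0}
    - {"claw": 0.0, "x": -0.002, "y": -0.09, "z": 0.001, "twist": 0}
    - {"claw": 0.0, "x": -0.002, "y": -0.105, "z": 0.001, "twist": 0}
    - {"claw": 0.0, "x": -0.002, "y": -0.12, "z": 0.001, "twist": 0}
    - {"claw": 0.0, "x": -0.002, "y": -0.135, "z": 0.001, "twist": 0}
    - {"claw": 0.0, "x": -0.002, "y": -0.15, "z": 0.001, "twist": 0}
    - {"claw": 0.0, "x": -0.002, "y": -0.164, "z": 0.001, "twist": 0}
    - {"claw": 0.0, "x": -0.002, "y": -0.176, "z": 0.001, "twist": 0}

```text
t: 34.9
ee_pos: [0.4602, 0.0378, 0.1414]
tool_rot: [0.998, 0.064, 0.0, 0.0]
wrist_force: [-0.2, -0.5, -0.4]
gripper_width: 0.0255
grasp_force: 60.7
```

Emit:
arm_command:
  targets:
    - {"claw": 0.0, "x": 0, "y": -0.004, "z": 0, "twist": 0}
    - {"claw": 0.0, "x": 0, "y": -0.004, "z": 0, "twist": 0}
    - {"claw": 0.0, "x": 0, "y": 0.01, "z": -0.03, "twist": 0}
    - {"claw": 0.0, "x": 0, "y": 0.03, "z": -0.08, "twist": 0}
    - {"claw": 0.0, "x": 0.01, "y": 0.04, "z": -0.13, "twist": 0}
    - {"claw": 0.0, "x": 0.03, "y": 0.04, "z": -0.16, "twist": 0}
    - {"claw": 0.0, "x": 0.03, "y": 0.04, "z": -0.16, "twist": 0}
    - {"claw": 0.0, "x": 0.03, "y": 0.04, "z": -0.16, "twist": 0}

```text
t: 35.9
ee_pos: [0.4933, 0.0013, 0.2988]
tool_rot: [0.998, 0.064, -0.003, -0.001]
wrist_force: [-0.6, -0.5, -3.1]
gripper_width: 0.0257
grasp_force: 60.7
```

```bash
python3 - <<'E'
from map import *
import pickle
here();c=cam('wrist');t=cam('top');pickle.dump((c,t),open('w14.pkl','wb'));pmap(c,120,-120);print('hopper floor');pmap(c,200,110,z=.03)
L(0,60,250)
E
```

```text
local -5.7 62.5 298.8 yaw 7.33 F [-0.6 -0.5 -3.1] w 0.025654512502910665
  120 kkkkkGGGkkGkGcccccccGGGGGGGGGGGGGGGGGGGGcccccGGGGGGGrrrrr
  112 ddddddWWWWWWWWWWWWWWWWWWWWWWWWWdGGGGGGGGGcccGGGGGGGGrrrrr
  104 ddddddddWWWWWWWWWWWWWWWWWWWWWWWdWWWWWWWWWWWWWWWWWWGkrrrrr
   96 ....c.........c..c.cWWWWWWWWWWWdWWWWWWWWWWWWWWWWWWWGrrrrr
   88 .c.....c....c.........c..WWWWWWdWWWWWWWWWWWWWWWWWWWGrrrrr
   80 .c...............c.r....cWWWWWWdWWWWWWWWWWWWWWWWWWWGrrrrr
   72 ...cc......c.............WWWWWWdWWWWWWWWWWWWWWWWWWWGrrrrr
   64 ..ccc.ccc.c..............WWWWWWdWWWWWWWWWWWWWWWWWWWGrrrrr
   56 cccc..cc.........cc....r.WWWWWWdWWWWWWWWWWWWWWWWWWWGrrrrr
   48 c..c.cccc..c....c.....c.cWWWWWWdWWWWWWWWWWWWWWWWWWWGrrrrr
   40 ccccc.cccccc.c...cc......WWWWWWdWWWWWWWWWWWWWWWWWWWGrrrrr
   32 ......cc..cc........cWWWWWWWWWWdWWWWWWWWWWWWWWWWWWWGrrrrr
   24 ddddddcddWWWWWcddWWWWWWWWWWWWWWdWWWWWWWWWWWWWWWWWWWGrrrrr
   16 dddGdddWWWWWWWWWWWWWWWWWWWWWWWWdWWWWWWWWWWWWWWWWWWWGrrrrr
    8 kkkkddddWWWWWWWWWWWWWWWWWWWWWWWWWWWWWWWWWWWWWWWWWWWGrrrrr
    0 kkkrdddWWWWWWWWWWWWWWWWWWWWWWWWWWWWWWWWWWWWWWWWWWWWGrrrrr
   
[... 1032 characters left out ...]
r
  184 GGGkkGGGGGGGGGGGGGGGGGGGGGGGGGGGGGGGGGGGGGGGGGGGGGkGGrrrr
  176 GGkkkGGGGGGGGGGGGGGGGGGGGGGGGGGGGGGGGGGGGGGGGGGGGGkGGrrrr
  168 kGkGkGGGGGccccGGGGGGGGGGGGGGGGGGGGGGGGGGGGGGGGGGGGkGGrrrr
  160 kGGkkGGGdccccccGGGGGGGGGGGGGGGGGGGGGGGdcccGGGGGGGGGGGrrrr
  152 GGkkGGGGcccccccGGGGGGGGGGGGGGGGGGGGGGccccccccGGGGGGGGrrrr
  144 kkkkkGGGcccccccGGGGGGGGGGGGGGGGGGGGGGccccccccGGGGGGGGrrrr
  136 kkkkkGdccccccccGGGGGGGGGGGGGGGGGGGGGGGGccccccGGGGGGGGrrrr
  128 GGdWWWcccWWcccWWWGGGWWGGGWWWGGGGGGGGGGGcccccdGGGGGGGGrrrr
  120 WWWWWWWWWWWWWWWWWWWWWWWWWWWWdGGGGGGGGGGGGccGGGGGGGGGGrrrr
  112 dWWWWWWWWWWWWWWWWWWWWWWWWWWWdWWWWWWWWWWWWWWWWWWWWdWkkrrrr
(0, 60, 250) [ 6.3  2.8 48.3] -0.06259172465740903 q6 1.27
```

```bash
python3 - <<'E'
from h import *
print(delta([.4305,.274,.12],0))
E
```

```text
(array([ -26.1, -278. ,  179. ]), np.float64(-82.66259172465743), 'q6 1.27')
```

Emit:
arm_command:
  targets:
    - {"claw": 0.0, "x": -0.003, "y": -0.035, "z": 0, "twist": -10}
    - {"claw": 0.0, "x": -0.006, "y": -0.07, "z": 0, "twist": -20}
    - {"claw": 0.0, "x": -0.01, "y": -0.105, "z": 0.02, "twist": -30}
    - {"claw": 0.0, "x": -0.013, "y": -0.14, "z": 0.04, "twist": -40}
    - {"claw": 0.0, "x": -0.016, "y": -0.175, "z": 0.06, "twist": -50}
    - {"claw": 0.0, "x": -0.02, "y": -0.21, "z": 0.08, "twist": -60}
    - {"claw": 0.0, "x": -0.023, "y": -0.245, "z": 0.1, "twist": -70}
    - {"claw": 0.0, "x": -0.026, "y": -0.278, "z": 0.13, "twist": -80}
    - {"claw": 0.0, "x": -0.026, "y": -0.278, "z": 0.17, "twist": -82.7}
    - {"claw": 0.0, "x": -0.026, "y": -0.278, "z": 0.179, "twist": -82.7}
    - {"claw": 0.0, "x": -0.026, "y": -0.278, "z": 0.179, "twist": -82.7}
    - {"claw": 0.0, "x": -0.026, "y": -0.278, "z": 0.179, "twist": -82.7}

```text
t: 37.5
ee_pos: [0.4351, 0.2736, 0.1238]
tool_rot: [0.707, 0.707, 0.001, 0.001]
wrist_force: [-0.0, 0.9, -1.5]
gripper_width: 0.0254
grasp_force: 60.3
```

```bash
python3 - <<'E'
from h import *
print(delta([.4305,.274,.050],0),r.sense()['ee_pos'])
E
```

```text
(array([ 0.3, -4.8, 73.8]), np.float64(-0.024866789549022883), 'q6 0.39') [0.43507961 0.27363856 0.12384809]
```

Emit:
arm_command:
  targets:
    - {"claw": 0.0, "x": 0, "y": -0.004, "z": 0.04, "twist": 0}
    - {"claw": 0.0, "x": 0, "y": -0.004, "z": 0.06, "twist": 0}
    - {"claw": 0.0, "x": 0, "y": -0.004, "z": 0.068, "twist": 0}
    - {"claw": 0.0, "x": 0, "y": -0.004, "z": 0.07, "twist": 0}
    - {"claw": 0.0, "x": 0, "y": -0.004, "z": 0.07, "twist": 0}
    - {"claw": 0.0, "x": 0, "y": -0.004, "z": 0.07, "twist": 0}

```text
t: 38.25
ee_pos: [0.4307, 0.2739, 0.0534]
tool_rot: [0.707, 0.707, 0.001, 0.0]
wrist_force: [0.4, -0.2, -2.4]
gripper_width: 0.0254
grasp_force: 60.5
```

Emit:
arm_command:
  targets:
    - {"claw": 0.0, "x": 0, "y": 0, "z": 0.002, "twist": 0}
    - {"claw": 0.0, "x": 0, "y": 0, "z": 0.004, "twist": 0}
    - {"claw": 0.0, "x": 0, "y": 0, "z": 0.004, "twist": 0}

```text
t: 38.62
ee_pos: [0.4302, 0.2737, 0.0493]
tool_rot: [0.707, 0.707, 0.0, 0.0]
wrist_force: [-2.0, -0.9, 5.5]
gripper_width: 0.0256
grasp_force: 61.5
```

Contact with the board. Release and rise clear.

Emit:
arm_command:
  targets:
    - {"claw": 0.04, "x": 0, "y": 0, "z": 0, "twist": 0}
    - {"claw": 0.06, "x": 0, "y": 0, "z": 0, "twist": 0}
    - {"claw": 0.085, "x": 0, "y": 0, "z": 0, "twist": 0}
    - {"claw": 0.085, "x": 0, "y": 0, "z": 0, "twist": 0}
    - {"claw": 0.085, "x": 0, "y": 0, "z": -0.04, "twist": 0}
    - {"claw": 0.085, "x": 0, "y": 0, "z": -0.1, "twist": 0}
    - {"claw": 0.085, "x": 0, "y": 0, "z": -0.16, "twist": 0}
    - {"claw": 0.085, "x": -0.01, "y": 0, "z": -0.22, "twist": 0}
    - {"claw": 0.085, "x": -0.06, "y": 0.04, "z": -0.25, "twist": 0}
    - {"claw": 0.085, "x": -0.06, "y": 0.04, "z": -0.25, "twist": 0}
    - {"claw": 0.085, "x": -0.06, "y": 0.04, "z": -0.25, "twist": 0}

```text
t: 40.0
ee_pos: [0.4697, 0.2132, 0.2978]
tool_rot: [0.707, 0.707, -0.0, -0.0]
wrist_force: [-0.7, -0.6, -0.6]
gripper_width: 0.0849
grasp_force: 0.0
```

```bash
cat > chk.py <<'E'
from map import *
from scr import handle
import sys
c=cam('wrist');s=cam('scene');t=cam('top');print(r.sense()['ee_pos'],r.sense()['t'])
import pickle;pickle.dump((c,s,t),open('chk.pkl','wb'))
def wmap(k,x0,x1,y0,y1,z,st=.008):
    hsv=cv2.cvtColor(k['color'],cv2.COLOR_RGB2HSV).astype(int)
    for x in np.arange(x1,x0,-st):
        o=''
        for y in np.arange(y1,y0,-st*.6):
            u,v=proj(k,[x,y,z]).round().astype(int)
            a=hsv[v,u] if 0<=u<640 and 0<=v<480 else [0,0,0]
            o+='d' if a[1]<70 else 'T' if a[0]<=8 and a[1]>130 else 'H' if 9<=a[0]<=18 and a[1]>115 and a[2]>60 else 'B' if a[0]>=10 and a[2]>90 else '.'
        print('%.3f'%x,o)
print('wrist scraper+rest');wmap(c,.37,.69,.18,.43,.02)
print('scene plate');pmap(s,208,-108)
E
python3 chk.py
```

```text
[0.46840359 0.2140676  0.29649436] 40.15
wrist scraper+rest
0.690 ddddddTTTTTTTTTTTTTTTTTTTTTBBBBBBBBBBBBBBBBBBBBBBBBBB
0.682 ddddddTTTTTTTTTTTTTTTTTTTTTBBBBBBBBBBBBBBBBBBBBBBHTTT
0.674 ddddddTTTTTTHHHTTTTTTTTTTTTHBBBBBBBBBBBHHTTTTTTTTTTTT
0.666 ddddddTTTTTBBBBBTTTHTTTTHTTTBBBBBBBBTTTTTTTTTTTTTHTTT
0.658 dddddTTTTTTBBBBBBBBBBBBBBBBBBBBBBBBBBTTTTTTTTTTTTTTTT
0.650 dddddTTTTTTBBBBBBBBBBBBBBBBBBBdBBBBBBTTTTTTTTTTTTTTTT
0.642 dddddTTTTTTBBBBBBBBBBBBBBBBBBdBBBBBBBTTTTTTTTTTTTTTTT
0.634 dddddTTTTTTBBBBBBBBBBBBBBBdBBdBBBBBBBTTTTHTTTTTTTTTTT
0.626 ddddddd...TBBBBBBBBBBBBBBBBdBBBBBBBBBTTTTTTTTTTTTTTTT
0.618 dddddddddddddddddddddddddddddddddddddd..T.TTTTTTTTTTT
0.610 dddddT.TT.ddddddddddddddddddddddddddddddddTTTTTTTTTTT
0.602 dddddTTTTTTBBBBBBBBBBBBBBBBBBBBBBBBBB.Td.dTTTTTTTTTTT
0.594 dddddTTTTTTBBBBBBBBBBBBBBBBBBBBBBBBBBTTTTTTTTTTTTTTTT
0.586 dddddTTTTTTBBBBBdBBBBBBBBdBBdBBBBBBBBTTTTTTTTTTTHTTTT
0.578 dddddTTTTTTBBBBBdBBBBBBBBBBBBdBBBBBBBTTTTTTTTTTTTTTTT
0.570 dddddTTTTTTBBBBBBBBBBBBBBBBBBdBBBBBBBTTTTTTTTTTTTTTTT
0.562 dddddTTTTTTBBBBBBBBBBBBBBdBBdBBBBBBBHTTTTTTTTTTTTTTTT
0.554 dddddTTTTTTBBB
[... 3231 characters left out ...]
24 rrWWWWWWWWWWWWWWWWWWWWWWWWWWWWWWWWWWWWWWWWWWWWWWWWWWGkkkk
  -32 ccWWWWWWWWWWWWWWWWWWWWWWWWWWWWWWWWWWWWWWWWWWWWWWWWWWGkkkk
  -40 rcWWWWWWWWWWWWWWWWWWWWWWWWWWWWWWWWWWWWWWWWWWWWWWWWWWGkkkk
  -48 rcWWWWWWWWWWWWWWWWWWWWWWWWWWWWWWWWWWWWWWWWWWWWWWWWdWGkkkk
  -56 rccWWWWWWWWWWWWWWWWWWWWWWWWWWWWWWWWWWWWWWWWWWWWWWWWWddGdG
  -64 crcWWWWWWWWWWWWWWWWWWWWWWWWWWWWWWWWWWWWWWWWWWWWWWWWWddddd
  -72 crcWWWWWWWWWWWWWWWWWWWWWWWWWWWWWWWWWWWWWWWWWWWWWWWdWGkkkk
  -80 .GGWWWWWWWWWWWWWWWWWWWWWWWWWWWWWWWWWWWWWWWWWWWWWWWWWGkkkk
  -88 c.WWWWWWWWWWWWWWWWWWWWWWWWWWWWWWWWWWWWWWWWWWWWWWWWWWGkkkk
  -96 ccWWWWWWWWWWWWWWWWWWWWWWWWWWWWWWWWWWWWWWWWWWWWWWWWWWGkkkk
 -104 ccccccrccccrccrrcrrdGGGGGGGGGGGGGGGGGGkkkkkkkkkkkkkkkkkkk
```

The plate is clear, the chips are in the hopper and the bar is on its rest. The scraper, though, has been knocked about 3 cm towards −x, over the board's edge. I'll look closer and put it back.

```bash
python3 - <<'E'
from h import *
print(delta([.40,.272,.2],0))
E
```

```text
(array([ 58.1, -68. ,  96.7]), np.float64(0.097802317261241), 'q6 0.26')
```

Emit:
arm_command:
  targets:
    - {"claw": 0.085, "x": 0.029, "y": -0.034, "z": 0.04, "twist": 0}
    - {"claw": 0.085, "x": 0.058, "y": -0.068, "z": 0.08, "twist": 0}
    - {"claw": 0.085, "x": 0.058, "y": -0.068, "z": 0.097, "twist": 0}
    - {"claw": 0.085, "x": 0.058, "y": -0.068, "z": 0.097, "twist": 0}
    - {"claw": 0.085, "x": 0.058, "y": -0.068, "z": 0.097, "twist": 0}

```text
t: 40.78
ee_pos: [0.4032, 0.2717, 0.2024]
tool_rot: [0.707, 0.707, 0.001, 0.001]
wrist_force: [-0.9, 0.4, 0.6]
gripper_width: 0.0846
grasp_force: 0.0
```

```bash
python3 - <<'E'
from scr import *
import pickle
c=cam('wrist');t=cam('top');pickle.dump((c,t),open('w15.pkl','wb'));print(r.sense()['ee_pos'])
hsv=cv2.cvtColor(c['color'],cv2.COLOR_RGB2HSV)
p,s=handle(c,(200,60,440,330),sat=110);print(s)
w=np.array([onz(c,u,v,.066)[:2] for u,v in p]);rc=cv2.minAreaRect(w.astype(np.float32)*1000);print('handle',rc,cv2.boxPoints(rc).round(0).tolist())
for v in range(130,330,12): print(v,''.join('H' if 9<=a[0]<=20 and a[1]>110 else 'F' if a[1]<45 else 'B' if a[2]>100 and a[1]<110 else '.' for a in hsv[v,200:440:3].astype(int)))
print([proj(c,[x,.275,.006]).round() for x in (.3855,.4755)])
E
```

```text
[0.40354809 0.27160963 0.20290127]
[ 101  114   39  109 3563]
handle ((399.7035827636719, 275.0518798828125), (29.274089813232422, 84.30077362060547), 3.487015962600708) [[383.0, 316.0], [388.0, 232.0], [417.0, 234.0], [412.0, 318.0]]
130 ........................................................................H.......
142 ............H.....................BBBBBBBBBBBBBBBBBBBBBBBBBBBBBBBBBBB...........
154 ..................................BBBBBBBBBBBBBBBBBBBBBBBBBBBBBBBBBBB...........
166 ..............................FFFFFFFFFFFFFFFFFFFFBBBBBBBBBBBBBBBBBBH...........
178 ..............................FFFFBHHHHHHHHHHFFFFFBBBBBBBBBBBBBBBBBBH...........
190 ..............................FFFFHHHHHHHHHHHBFFFFBBBBBBBBBBBBBBBBBB............
202 ..............................FFFFHHHHHHHHHHHBFFFBBBBBBBBBBBBBBBBBBB............
214 ......H.......................FFFFHHHHHHHHHHHFFFFBBBBBBBBBBBBBBBBBBB............
226 ..............................FFFFHHHHHHHHHHHFFFFBBBBBBBBBBBBBBBBBBH............
238 .......................H......FFFFHHHHHHHHHHHFFFFBBBBBBBBBBBBBBBBBB.............
250 ...............................FFFHHHHHHHHHHHFFFFBBBBBBBBBBBBBBBBBB.............
262 ...........F.H.................FFFHHHHHHHHHHHFFFFBBBBBBBBBBBBBBBBBB.............
274 ..H..HFF.FFFF.FFF...H......H......HHHHHHHHHHHBBBBBBBBBBBBBBBBBBBBBB.............
286 ......F..FFFF............H......................................................
298 .............H......H...........................................................
310 FFFFFF.......................................................................FFF
322 .FFFFF........H........H....................................................FF.F
[array([302., 212.]), array([401., 212.])]
```

```bash
python3 - <<'E'
from h import *
print(delta([.3995,.273,.050],2))
E
```

```text
(array([  1.2,  -4.5, 152.9]), np.float64(-2.025577497251547), 'q6 0.41')
```

Emit:
arm_command:
  targets:
    - {"claw": 0.085, "x": 0.001, "y": -0.004, "z": 0.06, "twist": -2}
    - {"claw": 0.085, "x": 0.001, "y": -0.004, "z": 0.11, "twist": -2}
    - {"claw": 0.085, "x": 0.001, "y": -0.004, "z": 0.14, "twist": -2}
    - {"claw": 0.085, "x": 0.001, "y": -0.004, "z": 0.152, "twist": -2}
    - {"claw": 0.085, "x": 0.001, "y": -0.004, "z": 0.152, "twist": -2}
    - {"claw": 0.0, "x": 0.001, "y": -0.004, "z": 0.152, "twist": -2}
    - {"claw": 0.0, "x": 0.001, "y": -0.004, "z": 0.152, "twist": -2}
    - {"claw": 0.0, "x": 0.001, "y": -0.004, "z": 0.152, "twist": -2}
    - {"claw": 0.0, "x": 0.001, "y": -0.004, "z": 0.152, "twist": -2}
    - {"claw": 0.0, "x": 0.001, "y": -0.004, "z": 0.152, "twist": -2}

```text
t: 42.12
ee_pos: [0.3987, 0.2729, 0.0503]
tool_rot: [0.694, 0.72, 0.001, 0.0]
wrist_force: [-0.3, 0.1, 6.1]
gripper_width: 0.0253
grasp_force: 59.1
```

Emit:
arm_command:
  targets:
    - {"claw": 0.0, "x": 0, "y": 0, "z": -0.015, "twist": 0}
    - {"claw": 0.0, "x": 0, "y": 0.016, "z": -0.015, "twist": 2}
    - {"claw": 0.0, "x": 0, "y": 0.032, "z": -0.015, "twist": 2}
    - {"claw": 0.0, "x": 0, "y": 0.032, "z": -0.015, "twist": 2}
    - {"claw": 0.0, "x": 0, "y": 0.032, "z": -0.006, "twist": 2}
    - {"claw": 0.0, "x": 0, "y": 0.032, "z": -0.001, "twist": 2}
    - {"claw": 0.0, "x": 0, "y": 0.032, "z": 0.0, "twist": 2}
    - {"claw": 0.0, "x": 0, "y": 0.032, "z": 0.0, "twist": 2}
    - {"claw": 0.0, "x": 0, "y": 0.032, "z": 0.0, "twist": 2}

```text
t: 43.25
ee_pos: [0.4287, 0.2731, 0.0503]
tool_rot: [0.707, 0.708, -0.001, -0.0]
wrist_force: [-5.2, -4.5, 12.2]
gripper_width: 0.025
grasp_force: 60.8
```

Emit:
arm_command:
  targets:
    - {"claw": 0.04, "x": 0, "y": 0, "z": -0.001, "twist": 0}
    - {"claw": 0.06, "x": 0, "y": 0, "z": -0.001, "twist": 0}
    - {"claw": 0.085, "x": 0, "y": 0, "z": -0.001, "twist": 0}
    - {"claw": 0.085, "x": 0, "y": 0, "z": -0.001, "twist": 0}
    - {"claw": 0.085, "x": 0, "y": 0, "z": -0.001, "twist": 0}
    - {"claw": 0.085, "x": 0, "y": 0, "z": -0.04, "twist": 0}
    - {"claw": 0.085, "x": 0, "y": 0, "z": -0.1, "twist": 0}
    - {"claw": 0.085, "x": 0, "y": 0, "z": -0.15, "twist": 0}
    - {"claw": 0.085, "x": 0, "y": 0, "z": -0.15, "twist": 0}
    - {"claw": 0.085, "x": 0, "y": 0, "z": -0.15, "twist": 0}

```text
t: 44.5
ee_pos: [0.4294, 0.2735, 0.1989]
tool_rot: [0.707, 0.707, -0.0, -0.0]
wrist_force: [0.3, 1.4, 0.2]
gripper_width: 0.0851
grasp_force: 0.0
```

```bash
cat > fin.py <<'E'
from scr import *
c=cam('wrist');print(r.sense()['ee_pos'])
hsv=cv2.cvtColor(c['color'],cv2.COLOR_RGB2HSV)
p,s=handle(c,(200,60,440,330),sat=110);w=np.array([onz(c,u,v,.066)[:2] for u,v in p]);rc=cv2.minAreaRect(w.astype(np.float32)*1000);print('handle',rc)
for v in range(130,300,14): print(v,''.join('H' if 9<=a[0]<=20 and a[1]>110 else 'F' if a[1]<45 else 'B' if a[2]>100 and a[1]<110 else '.' for a in hsv[v,200:440:3].astype(int)))
E
python3 fin.py
```

```text
[0.42874359 0.27323676 0.19789117]
handle ((425.50445556640625, 275.6399230957031), (83.85558319091797, 33.78384017944336), 86.65716552734375)
130 ................................................................................
144 ........................BBBBBBBBBBBBBBBBBBBBBBBBBBBBBBBBBBB.....................
158 ........................BBBBBBBBBBBBBBBBBBBBBBBBBBBBBBBBBBB.....................
172 ........................BBBBBBBFFFFFFFFFFFFFFFFFFFFBBBBBBBB.....................
186 ........................BBBBBBBFFFFHHHHHHHHHHHHFFFFBBBBBBBB.....................
200 .........................BBBBBBFFFFHHHHHHHHHHHHFFFFBBBBBBB......................
214 .........................BBBBBBFFFFHHHHHHHHHHHHFFFBBBBBBBBH.....................
228 .................H....H..BBBBBBFFFFHHHHHHHHHHHBFFFBBBBBBBB......................
242 ........H................HBBBBBFFFFHHHHHHHHHHHBFFFBBBBBBBB......................
256 .................H........BBBBBFFFFHHHHHHHHHHHFFFFBBBBBBBB......................
270 F.F..H...H.......H.....H..BBBBBFFFFHHHHHHHHHHHFFFFBBBBBBBB.................H....
284 FF.FF....H..........................HHHHHHHHH...................................
298 .............................H..................................................
```

Scraper now stands centred on its board. I back away and recheck everything once.

Emit:
arm_command:
  targets:
    - {"claw": 0.085, "x": 0, "y": 0, "z": -0.06, "twist": 0}
    - {"claw": 0.085, "x": -0.05, "y": 0.02, "z": -0.1, "twist": 0}
    - {"claw": 0.085, "x": -0.06, "y": 0.04, "z": -0.1, "twist": 0}
    - {"claw": 0.085, "x": -0.06, "y": 0.04, "z": -0.1, "twist": 0}
    - {"claw": 0.085, "x": -0.06, "y": 0.04, "z": -0.1, "twist": 0}
    - {"claw": 0.085, "x": -0.06, "y": 0.04, "z": -0.1, "twist": 0}

```text
t: 45.3
ee_pos: [0.4685, 0.2142, 0.2973]
tool_rot: [0.706, 0.708, -0.002, -0.001]
wrist_force: [0.1, -0.7, -0.3]
gripper_width: 0.0852
grasp_force: 0.0
```

```bash
python3 chk.py | head -44; python3 - <<'E'
from h import *
import pickle
c,s,t=pickle.load(open('chk.pkl','rb'));S=pickle.load(open('scene0.pkl','rb'));
# bystanders in scene view: change since start
for n,(x0,y0,x1,y1) in dict(bowl=(220,310,308,390),mug=(370,275,428,345),beaker=(110,325,162,380)).items():
    print(n,np.abs(s['color'][y0:y1,x0:x1].astype(int)-S['color'][y0:y1,x0:x1]).mean().round(2))
E
```

```text
[0.46916284 0.21419257 0.29860416] 45.45
wrist scraper+rest
0.690 dddddTTTTTTHTTTTTTTTTTTTTTTBBBBBBBBBBBBBBBBBBBBBBBBBB
0.682 dddddTTTTTTTTTTTTTTTTTTTTTTHBBBBBBBBBBBBBBBBBBBBHTTTT
0.674 dddddTTTTTTTHHHHTTTTTTTTTTTTBBBBBBBBBBBBHTTTTTTTTTTTT
0.666 dddddTTTTTTBBBBBHTHHHHTTTTTTBBBBBBBBTTTTHTTTTTTTTTTTT
0.658 dddddTTTTTTBBBBBBBBBBBBBBBdBBBBBBBBBBTTTTTTTTTTTTTTTT
0.650 dddddTTTTTTBBBBBBBBBBBBBBBBBdBBBBBBBBTTTTTTTTTTTTTTTT
0.642 dddddTTTTTTBBBBBBBBBBBBBBBdBddBBBBBBBTTTTTTTTTTTTTTTT
0.634 dddddTTTTTTBBBBBBBBBBBBBBBBBBBBBBBBBBTTTTTTTTTTTTTTTT
0.626 dddddddd...BBBBBBBBBBBBBBBBdBBBBBBBBBTTTTTHTTTTTTTTTT
0.618 dddddddddddddddddddddddddddddddddddddddd..TTTTTTTTTTT
0.610 dddddTTTT..BddddddddddddddddddddddddddddddTTTTTTTTTTT
0.602 dddddTTTTHTBBBBBBBBBBBBBBBBBBBBBBBBBHTT.T.TTTTTTTTTTT
0.594 dddddTTTTTTBBBBBBBBBBBBBBBBBBBBBBBBBBTTTTTTTTTTTTTTTT
0.586 dddddTTTTTTBBBBBBBBBBBBBBBBBdBBBBBBBBTTTHTTTTTTTTTTTT
0.578 dddddTTTTTTBBBBBBBBBBBBBBBBBBBBBBBBBBTTTTTTTTTTTTTTTT
0.570 dddddTTTTTTBBBBBBBBBBBBBBBBBdBBBBBBBBTTTTTTTTTTTTTTTT
0.562 dddddTTTTTTBBBBBBBBBBBBBBBBBBBBBBBBBHTTTTTTTTTTTTTTTT
0.554 dddddTTTTTTBBB
[... 766 characters left out ...]
dddddTTTTTTTTTTTTTTTBBBdddddddddddddddddddddBBTTTTTTT
0.442 dddddTTTTTTTTTTTTTTTBBBdddddddddddddddddddddBBTTTTTTT
0.434 dddddTTTTTTTTTTTTTTTBBBddHHHHHHHHHHHHHHHHHHdBBTTTTTTT
0.426 dddddTTTTTTTTTTTTTTTBBBddHHHHHHHHHHHHHHHHHHdBBTTTTTTH
0.418 dddddTTTTTTTTTTTTTTTdBdddHHHHHHHHHHHHHHHHHHdBBTTTTTTT
0.410 dddddTTTTTTTTTTTTTTTBdddddBBdHHHBBHHHHHHHHHdBBTTTTTTT
0.402 dddddTTTTTTTTTTTTTTTdddddBdBdBdBdddBdBBdBBBdBBTTTTTTT
0.394 dddddTTTTTTTTTTTTTTTdBBBBBBBdBBBBBBBBBBBBBBBBBTTTTTTH
0.386 dddddTTTTTTTTTTTTTTTTTTTTTTTTTTTTTTTTTTTTTTTTTTTTTTTT
0.378 dddddTTTTTTTTTTTTTTTTTTTTTTTTTTTTTTTTTTTTTTTTTTTTTTTT
scene plate
  208 kkkkkkkkGGkkkGGkkkGGGkkGkGGGkkGkGGGGkkkkkkkkkkkkGdccccccc
bowl 0.79
mug 1.14
beaker 0.69
```

```bash
python3 -c "
from workcell import r
print(r.job_done())"
```

```text
the job is handed in; nothing more can be done
None
```

The job is handed in: the plate is jacked up to its stop and cleared of all four chips into the hopper. The bar lies across both battens and the scraper is back centred on its board, re-placed after a knock. The bowl, mug and beaker have not moved.

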